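# Lock off the isolator and strip the fuse links

### The arm

A 7-joint arm with a two-finger parallel gripper is mounted at the origin on a cart in front of the work surface, level with it; the furniture and walls round the work are solid. World frame = base frame: x ahead of the robot, y to its left, z up, the work surface at z = 0. Lengths are in m, angles in rad, forces in N, time in s.
With the tool pointing down it reaches from about 0.4 to 0.925 m from the base axis. Payload 4.1 kg.
Tool frame: the origin (TCP) lies at the very end of the fingers, on their centre line; the grasp point (between the pads) lies 19 mm behind it; z points along the fingers, y is the line along which they close (so a half turn about z gives the same grasp; the last joint's range is limited). The gripper opens to 85 mm and grips with 20 to 120 N. Pads are 22 mm wide; open, the fingers measure 114 mm over their backs; the gripper's body (76 mm by 85 mm) begins 54 mm behind the grasp point. The pads swing forward as they close: fully open they stand 13 mm farther back than shut.
Start: joints at [1.146, 0.398, 0.045, 1.537, -0.019, 1.207, -0.051], TCP at [0.208, -0.616, 0.206] pointing down, gripper open.
Joint ranges: [-2.82, 2.82], [-0.49, 2.23], [-1.37, 1.46], [0, 2.46], [-1.36, 4.5], [0.23, 2], [-2.94, 2.94]. Speed limits (rad/s): [2.57, 2.57, 3.14, 3.14, 3.14, 3.14, 3.14].

### API

Orientations are given as a 3x3 rotation matrix whose columns are the frame's x, y, z axes.
In Python, from station import manip gives the robot as it stands.
- The arm moves only by the tool step_arm, never from a script. Its argument "plan" is a list of rows, each an object with "offset": the shift along the tool's x, y, z in cm, a list of three; "yaw": the turn about the tool's z in degrees. In form: [{"offset": [dx, dy, dz], "yaw": yaw}, ...]. A call has 1 to 12 rows; each row is the pose to reach, as a shift and turn from the pose commanded when the call began, along the tool's axes at that moment; what a row does not reach only later rows make up. A row lasts 1/10 s, in which the tool goes at most 50 mm and 8.59 degrees, less where a joint would pass 70% of its speed; a pose out of reach is approached as far as the arm can. A call with a gripper value outside its range is refused whole. "fingers" is the finger opening in cm, from 0 to 8.54, set as the call begins (left out, the last holds). The fingers move at their own pace and stop on an object; the grip force is fixed at half the most. Time passes only in rows, so rows that repeat a pose let the fingers close. It gives the time, the measured TCP pose, the force, the opening and the grip force at its end, in the units of the state.
- manip.get_state(): the state, without advancing time (a new reading comes with each control period).
- manip.capture(name): name is "scene" or "top" or "wrist"; returns a dict with "color" (420x560x3 uint8, red, green, blue), "range_z" (420x560 float32, m along the optical axis (not along the pixel's ray), 0 where there is no reading), "fx", "fy", "cx", "cy" (pixels), "rvec" (rotation vector, rad) and "tvec" (3), from world to camera coordinates, as OpenCV has them; the wrist camera has in their place "hand_eye" (4x4, takes a point from camera to tool coordinates, whose origin is the TCP and whose axes are the flange's). Camera axes: x right, y down, z forward; pixel columns grow to the right and rows downward; lengths in m; the calibration is good to about 2 mm. A picture is of the moment at which its call begins: read the wrist's pose just before it.
- manip.job_done(): hands the job in; it is judged then, once.
The state is a dict: "t": time; "joint_positions": joint angles; "qd": joint speeds; "joint_efforts": joint torques, N m; "position": TCP position; "ee_rot": TCP orientation; "wrist_force": force on the tool from outside, world axes, zero at the start; "moment": the same for the moment, N m; "opening": finger opening in m; "finger_force": force on a finger pad.
Only numpy, scipy, OpenCV 4.12 (cv2) and the standard library are available. Lean on these libraries where they do the work, as an engineer would, in place of code of your own. Each camera call takes 0.05 s, during which the arm holds its last target. There are 200 camera calls.

### The job

Swing the red isolator handle from ON to OFF so that its padlock hole lines up with the hasp, push the blue lock bolt fully home through both holes, and only then swing the clear cover of the fuse base up and back. Move every ceramic fuse link out of the base into the blue tray, with a light grip since the ceramic cracks if squeezed hard, then shut the cover again and leave the isolator locked off. Leave the pliers and the marker alone.

Things in the scene. Friction and masses are not known exactly. Their poses are not given: they have to be found in the camera images.
- isolator: grey isolator (disconnect) box fixed on the bench, 230 (x) x 150 (y) x 60 mm; origin at the centre of its underside, z up. On its top: the red handle, whose vertical pivot is at x=+50, y=0 mm; a steel hasp lug standing at x=-38 mm; the lock bolt with a blue tab farther towards -x.
- handle_pivot (a point): point on the handle's vertical turning axis, 85 mm above the bench; axes as the isolator's.
- isolator_handle (a joint): angle of the red handle, rad: 0 = ON (points along the isolator's -y), grows clockwise seen from above; 1.571 = OFF (points along -x, at the hasp); can overshoot to 1.85. Friction holds it where it is left (about 3 N at the grip). Its end hole admits the bolt only within about 0.05 rad of OFF; the bolt then locks it.
- handle_grip (a point): where to take the handle: a bar 18 mm wide, its underside 70 and its top 100 mm above the bench; this point is 45 mm from the pivot, 88 mm above the bench. Its y axis runs along the bar towards the pivot, x across the bar. The bar joins a hub of radius 22 mm to a hasp lug 37 mm wide, 63 to 77 mm from the pivot.
- handle_hole (a point): centre of the 13 mm square padlock hole in the handle's end lug, 70 mm from the pivot, 79 mm above the bench.
- hasp_hole (a point): centre of the 13 mm square hole in the fixed steel hasp lug (30 mm wide, 7 mm thick, its top 97 mm above the bench), 88.5 mm from the pivot, 79 mm above the bench.
- lock_bolt (a joint): travel of the lock bolt, m: 0 = withdrawn, 0.024 = fully home, its 7 mm pin through the hasp hole and the handle's hole. It slides along the isolator's +x, stays where it is left (about 2 N of friction) and is stopped at about 0.008 by the handle's lug if the holes are not in line.
- bolt_tab (a point): centre of the blue upright tab on the bolt, by which it is pushed or pinched: 8 (along the travel) x 20 (y) x 34 mm, its top 108 mm, this point 93 mm above the bench; it starts at isolator x=-80, y=0 mm.
- fuse_base: black fuse base fixed on the bench, 150 (x) x 274 (y) mm, plate 20 mm thick, origin at the centre of its underside. Four places at x=-10, y=-87, -29, 29, 87 mm, each with two pairs of copper clips (up to 44 mm above the bench, standing loosely beside the blades, no grip). Corner posts 82 mm high.
- cover_hinge (a point): middle of the cover's hinge line, which runs along the base's y at its far edge (base x=+70 mm), 85 mm above the bench.
- cover (a joint): angle of the clear flat cover (142 x 262 x 4 mm) over the fuses, rad: 0 = shut (level), 1.571 = standing upright at the far edge, stop at 1.85. Its stiff hinge holds it wherever it is left (1.6 N or so at the tab to move it).
- cover_tab (a point): grip point on the orange tab that sticks out in the plane of the cover beyond its free edge: tab 18 mm wide (along the base's y), 10 mm thick, from 141 to 185 mm from the hinge line; this point 170 mm from the hinge line. Shut, it is 85 mm above the bench at base x=-100 mm, towards the robot, with free space under it.
- tray: loose blue tray, 200 (x) x 160 (y) x 30 mm, walls and floor 4 mm, open at the top; origin at the centre of its underside.
- fuse_1: white ceramic fuse link, green label band, steel end blades: body 50 (x) x 28 (y) x 56 mm (z), blades 6 mm thick reach to 78 mm overall along x; about 140 g; origin at the centre of the body. Stands upright in one place of the base, origin 48 mm above the bench. Brittle: 20 to 30 N of grip holds it, over 45 N cracks it. May be absent.
- fuse_2: white ceramic fuse link, green label band, steel end blades: body 50 (x) x 28 (y) x 56 mm (z), blades 6 mm thick reach to 78 mm overall along x; about 140 g; origin at the centre of the body. Stands upright in one place of the base, origin 48 mm above the bench. Brittle: 20 to 30 N of grip holds it, over 45 N cracks it. May be absent.
- fuse_3: white ceramic fuse link, green label band, steel end blades: body 50 (x) x 28 (y) x 56 mm (z), blades 6 mm thick reach to 78 mm overall along x; about 140 g; origin at the centre of the body. Stands upright in one place of the base, origin 48 mm above the bench. Brittle: 20 to 30 N of grip holds it, over 45 N cracks it. May be absent.
- fuse_4: white ceramic fuse link, green label band, steel end blades: body 50 (x) x 28 (y) x 56 mm (z), blades 6 mm thick reach to 78 mm overall along x; about 140 g; origin at the centre of the body. Stands upright in one place of the base, origin 48 mm above the bench. Brittle: 20 to 30 N of grip holds it, over 45 N cracks it. May be absent.
- pliers: red-handled pliers lying near the work, 61 x 188 x 14 mm: to be left alone. Origin at the middle of the underside.
- marker: marker pen lying near the work, 17 x 135 x 16 mm: to be left alone. Origin at the middle of the underside.

How it is judged:
On the way, in this order (a step that is already met when the one before it is completed fails the run):
1. the handle stands at OFF, its hole in line with the hasp hole (within 0.08 rad), the bolt still out (value of joint isolator_handle between 1.491 and 1.651 rad and value of joint lock_bolt below 0.012 m), for 0.3 s.
2. the lock bolt is pushed home (at least 19 of 24 mm) with the handle at OFF (value of joint isolator_handle between 1.511 and 1.631 rad and value of joint lock_bolt above 0.019 m), for 0.2 s.
3. the cover is swung up (beyond 1.3 rad) with the isolator locked (all of step 2 and value of joint cover above 1.3 rad), for 0.2 s.
4. every fuse link is in the tray (x of fuse_1 in the frame of tray between -0.085 and 0.085 m and y of fuse_1 in the frame of tray between -0.068 and 0.068 m and z of fuse_1 in the frame of tray between 0 and 0.055 m and linear speed of each of fuse_1, fuse_2, fuse_3, fuse_4 below 0.03 m/s and x of fuse_2 in the frame of tray between -0.085 and 0.085 m and y of fuse_2 in the frame of tray between -0.068 and 0.068 m and z of fuse_2 in the frame of tray between 0 and 0.055 m and x of fuse_3 in the frame of tray between -0.085 and 0.085 m and y of fuse_3 in the frame of tray between -0.068 and 0.068 m and z of fuse_3 in the frame of tray between 0 and 0.055 m and x of fuse_4 in the frame of tray between -0.085 and 0.085 m and y of fuse_4 in the frame of tray between -0.068 and 0.068 m and z of fuse_4 in the frame of tray between 0 and 0.055 m), for 0.2 s.
At the end, for the whole second after the job is handed in: handle within 0.06 rad of OFF, bolt at least 19 mm home, cover shut to within 0.1 rad, every fuse link at rest inside the tray (its centre within 85 mm along x and 68 mm along y of the tray's centre and not over 55 mm above the tray's underside), in any attitude (all of step 2 and all of step 4 and value of joint cover below 0.1 rad); the robot touches nothing.
It fails at once if a fuse link is squeezed hard (contact force of the fingers on it over 90 N, both pads together) (contact force between the fingers and fuse_1 above 90 N or contact force between the fingers and fuse_2 above 90 N or contact force between the fingers and fuse_3 above 90 N or contact force between the fingers and fuse_4 above 90 N).
It fails at once if the pliers or marker are moved more than 3 cm (distance of any of pliers, marker from where it was at the start of the episode above 0.03 m).
Of fuse_1, fuse_2, fuse_3, fuse_4 only 2 to 4 are there at a start; the rules pass over those that are not, and their reading is None.
At some moment in a run one of tray may be knocked a few centimetres aside while the robot is not near it.
Once in a run the grip may slacken for a moment while it holds something.
It also fails if it takes over 210 s, if anything falls off the work surface, if the arm or the gripper's body presses on something with over 40 N, if the wrist force passes 120 N, or if a joint passes its speed limit or range.

## Working session

There is one attempt and no reset: what is moved stays moved. The work goes in short steps, Python scripts to look and compute and a tool call to move; the robot and the scene stay as the last step left them, time stands still between calls to the robot, and variables do not carry over. Pictures are saved under pics/ and viewed, at most 14 in all, crops included, and the job is handed in when it is done.

Besides the shell and the picture viewer there is one more tool, called after "Emit:" by a JSON object that holds its "name" and its "arguments". step_arm: Moves the arm, as the interface text tells. Its arguments: {"type":"object","properties":{"plan":{"type":"array"},"fingers":{"type":"number"}},"required":["plan"]}

```bash
mkdir -p pics; ls; cat > h.py <<'E'
import numpy as np, cv2, pickle
from station import manip
def shot(n):
    s=manip.get_state(); c=manip.capture(n); c['s']=s
    pickle.dump(c,open(f'{n}.pkl','wb')); return c
def save(img,f,crop=None,k=1):
    if crop: img=img[crop[1]:crop[3],crop[0]:crop[2]]
    cv2.imwrite('pics/'+f,cv2.cvtColor(cv2.resize(img,None,fx=k,fy=k,interpolation=cv2.INTER_CUBIC),cv2.COLOR_RGB2BGR))
def cloud(c):
    z=c['range_z']; v,u=np.mgrid[:z.shape[0],:z.shape[1]]
    p=np.dstack([(u-c['cx'])/c['fx']*z,(v-c['cy'])/c['fy']*z,z]).astype(float)
    if 'hand_eye' in c:
        H=np.array(c['hand_eye']); p=p@H[:3,:3].T+H[:3,3]
        p=p@np.array(c['s']['ee_rot']).T+np.array(c['s']['position'])
    else:
        R=cv2.Rodrigues(np.array(c['rvec'],float))[0]; p=(p-np.array(c['tvec'],float).ravel())@R
    p[z==0]=np.nan
    return p
E
python3 - <<'E'
from h import *
s=manip.get_state(); print(s['position'],np.round(s['ee_rot'],3),s['t'])
a=shot('top'); b=shot('scene')
save(np.hstack([a['color'],]),'top.png',k=1.4); save(b['color'],'scene.png',k=1.4)
for c in(a,b): print(c['fx'],(-cv2.Rodrigues(np.array(c['rvec']))[0].T@np.array(c['tvec']).ravel()))
E
```

```text
pics
[ 0.20786511 -0.61516057  0.20527246] [[ 0.947  0.32  -0.001]
 [ 0.32  -0.947  0.002]
 [-0.    -0.002 -1.   ]] 0.0
423.0137966070364 [ 0.34967427 -0.02657728  1.38469439]
417.1319380460735 [-0.51257295 -0.52439054  0.60170934]
```

View pics/top.png

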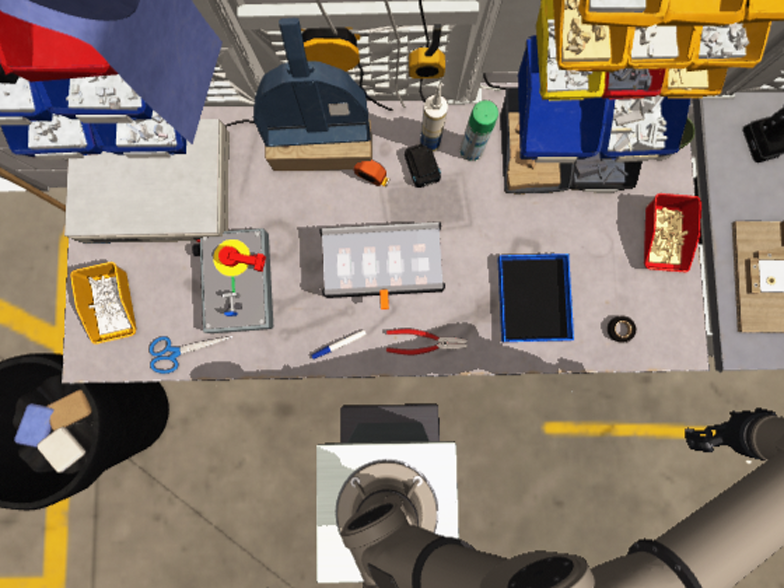

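View pics/scene.png

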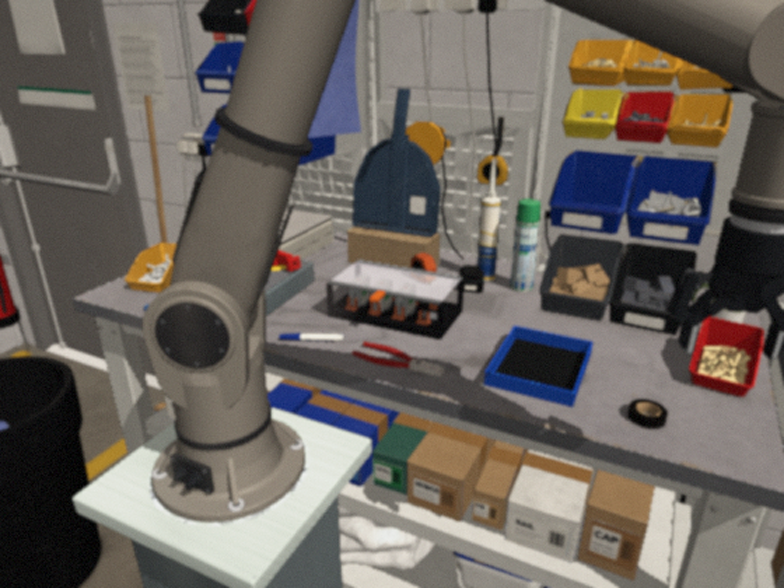

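The top view shows the isolator at (235,280), with its handle pointing right (ON) and the blue bolt tab near (230,312). The fuse base is at (382,260) with the orange tab at (384,298), the tray at (535,297), the marker at (338,343) and the pliers at (425,342).

```bash
python3 - <<'E'
from h import *
a=pickle.load(open('top.pkl','rb'))
I=a['color']
A=cv2.resize(I[155:245,135:205],None,fx=6,fy=6,interpolation=cv2.INTER_CUBIC)
B=cv2.resize(I[150:225,220:325],None,fx=4,fy=4,interpolation=cv2.INTER_CUBIC)
B=cv2.copyMakeBorder(B,0,540-B.shape[0],0,0,cv2.BORDER_CONSTANT)
B=B[:,:380] if False else B
im=np.hstack([A,B])[:, :800]; print(im.shape); save(im,'crop.png')
p=cloud(a)
def m(name,u0,v0,u1,v1,lo,hi):
    q=p[v0:v1,u0:u1].reshape(-1,3); q=q[(q[:,2]>lo)&(q[:,2]<hi)]
    r=cv2.minAreaRect((q[:,:2]*1000).astype(np.float32)); print(name,len(q),np.round(r[0],1),np.round(r[1],1),round(r[2],1),np.median(q[:,2]))
m('iso',138,158,200,240,.05,.07)
m('cover',222,155,322,215,.075,.1)
m('tray',350,175,415,250,.022,.04)
m('tab',266,205,284,225,.07,.1)
E
```

```text
(540, 800, 3)
iso 2864 [537.8 338.3] [251.  160.1] 5.4 0.059106383818694444
cover 4061 [556.9  -1.8] [171.2 271.2] 2.2 0.08710562790977325
tray 345 [ 478.4 -354. ] [161.6 200.8] 89.9 0.028903279127679992
tab 135 [476.8  -7.2] [52.6 47.2] 89.2 0.08923932976699009
```

View pics/crop.png

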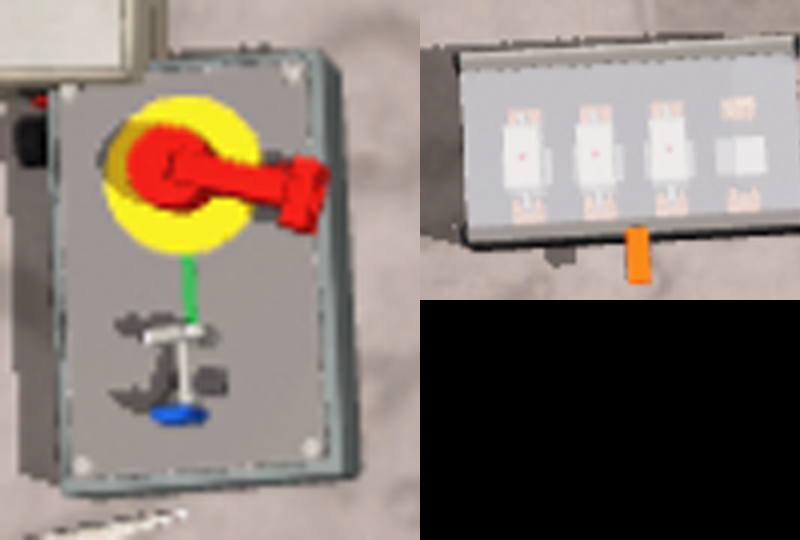

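Three fuses are present, in the three left-hand places; the fourth place is empty. The handle points right with its end lug at crop (305,195), the hub is at (175,168), the hasp at (175,335) and the blue tab at (180,415). I'll move over the isolator for a close look.

```bash
cat >> h.py <<'E'
def go(x,y,z,yawdeg=None):
    # offset (cm) and yaw (deg) from the present measured pose to world TCP with tool-y pointing at yawdeg (world)
    s=manip.get_state(); R=np.array(s['ee_rot'])
    d=R.T@(np.array([x,y,z])-s['position'])*100
    cur=np.degrees(np.arctan2(R[1,1],R[0,1]))
    w=0 if yawdeg is None else -((yawdeg-cur+180)%360-180)
    print('offset',np.round(d,2),'yaw',round(w,1),'cur tool-y yaw',round(cur,1)); return d,w
E
python3 - <<'E'
from h import *
go(.47,-.35,.33,-45); print(manip.capture('wrist')['hand_eye'].round(3))
p=cloud(pickle.load(open('top.pkl','rb')))
for uv in [(90,130),(110,120),(150,160),(155,110)]: print(uv,p[uv[1],uv[0]].round(3))
E
```

```text
offset [ 33.32 -16.76 -12.44] yaw -26.3 cur tool-y yaw -71.3
[[-0.    -0.964 -0.265  0.067]
 [ 1.     0.    -0.001 -0.001]
 [ 0.001 -0.265  0.964 -0.166]
 [ 0.     0.     0.     1.   ]]
(90, 130) [0.746 0.566 0.1  ]
(110, 120) [0.778 0.506 0.097]
(150, 160) [0.649 0.379 0.091]
(155, 110) [0.81  0.365 0.093]
```

Emit:
{"name": "step_arm", "arguments": {"plan": [{"offset":[0,0,-4],"yaw":0},{"offset":[3,-1.5,-8],"yaw":0},{"offset":[7,-3.5,-10],"yaw":-5},{"offset":[11,-5.5,-12.4],"yaw":-10},{"offset":[15,-7.5,-12.4],"yaw":-15},{"offset":[19,-9.5,-12.4],"yaw":-20},{"offset":[23,-11.5,-12.4],"yaw":-26},{"offset":[27,-13.5,-12.4],"yaw":-26},{"offset":[31,-15.5,-12.4],"yaw":-26},{"offset":[33.3,-16.8,-12.4],"yaw":-26},{"offset":[33.3,-16.8,-12.4],"yaw":-26},{"offset":[33.3,-16.8,-12.4],"yaw":-26}]}}

```text
t: 1.35
position: [0.4697, -0.3499, 0.33]
ee_rot: [[0.71, 0.704, -0.001], [0.704, -0.71, -0.0], [-0.001, -0.001, -1.0]]
wrist_force: [-0.1, 0.1, 0.1]
opening: 0.0852
finger_force: 0.0
```

```bash
python3 - <<'E'
from h import *
print(manip.get_state()['joint_positions']); go(.45,.30,.36,0)
E
```

```text
[ 0.7361774   0.22344949 -0.20849771  1.50397417  0.04723535  1.41976099
 -0.26440571]
offset [ 44.34 -47.55  -3.02] yaw -45.3 cur tool-y yaw -45.3
```

Emit:
{"name": "step_arm", "arguments": {"plan": [{"offset":[3.5,-3.5,-1],"yaw":-4},{"offset":[7,-7,-2],"yaw":-8},{"offset":[10.5,-10.5,-2],"yaw":-12},{"offset":[14,-14,-2],"yaw":-16},{"offset":[17.5,-17.5,-2],"yaw":-20},{"offset":[21,-21,-2],"yaw":-24},{"offset":[24.5,-24.5,-2],"yaw":-28},{"offset":[28,-28,-2],"yaw":-32},{"offset":[31.5,-31.5,-2],"yaw":-36},{"offset":[35,-35,-2],"yaw":-40},{"offset":[38.5,-38.5,-2],"yaw":-43},{"offset":[42,-42,-2],"yaw":-45}]}}

```text
t: 2.55
position: [0.4741, 0.2433, 0.3504]
ee_rot: [[0.009, 1.0, 0.001], [1.0, -0.009, -0.001], [-0.001, 0.001, -1.0]]
wrist_force: [0.8, 0.3, 0.0]
opening: 0.0852
finger_force: 0.0
```

```bash
python3 - <<'E'
from h import *
print(manip.get_state()['joint_positions']); go(.50,.37,.33,0)
E
```

```text
[ 0.11152487  0.15767177 -0.76180378  1.57534069  0.11121071  1.45226688
 -0.66596746]
offset [12.7   2.48  2.02] yaw -0.5 cur tool-y yaw -0.5
```

Emit:
{"name": "step_arm", "arguments": {"plan": [{"offset":[4,0.8,1],"yaw":0},{"offset":[8,1.6,2],"yaw":0},{"offset":[12.7,2.5,2],"yaw":0},{"offset":[12.7,2.5,2],"yaw":0},{"offset":[12.7,2.5,2],"yaw":0}]}}

```text
t: 3.05
position: [0.4996, 0.3699, 0.3292]
ee_rot: [[0.006, 1.0, -0.001], [1.0, -0.006, -0.001], [-0.001, -0.001, -1.0]]
wrist_force: [0.7, 0.3, -0.5]
opening: 0.0855
finger_force: 0.0
```

```bash
python3 - <<'E'
from h import *
w=shot('wrist'); print(w['s']['joint_positions'],w['s']['position']); save(w['color'],'w1.png',k=1.4)
E
```

```text
[-0.12770702  0.36830809 -0.79923774  1.40446952  0.26194883  1.47954202
 -0.92357611] [0.49963443 0.36994982 0.32915663]
```

View pics/w1.png

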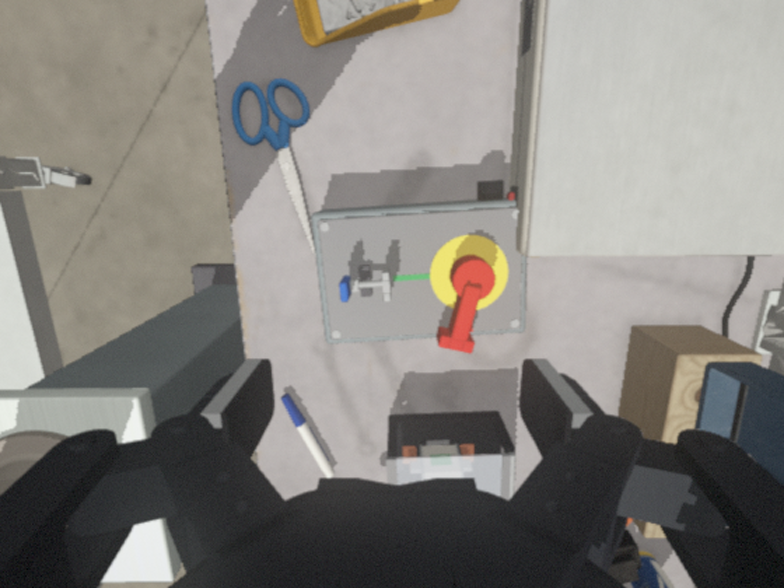

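The isolator shows clearly: hub at (474,278), lug at (457,341), tab at (345,288), hasp at (386,287), and corner screws at (325,226), (514,214), (336,334) and (515,323).

```bash
python3 - <<'E'
from h import *
w=pickle.load(open('wrist.pkl','rb')); p=cloud(w); I=w['color'].astype(int)
hsv=cv2.cvtColor(w['color'],cv2.COLOR_RGB2HSV)
roi=np.zeros(I.shape[:2],bool); roi[150:255,228:380]=1
red=roi&(I[...,0]>150)&(I[...,1]<70)&(I[...,2]<70)
blue=roi&(I[...,2]>110)&(I[...,0]<90)&(I[...,1]<110)
def rep(n,q):
    r=cv2.minAreaRect((q[:,:2]*1000).astype(np.float32)); print(n,len(q),np.round(r[0],1),np.round(r[1],1),round(r[2],1),np.round(np.nanpercentile(q[:,2],[5,50,95]),3))
rep('blue',p[blue]); b=p[blue]; rep('bluetop',b[b[:,2]>.1])
r=p[red]; t=r[(r[:,2]>.098)]; rep('red98',t); print(np.unique(np.round(r[:,2],2),return_counts=True))
t=r[r[:,2]>.104]; 
if len(t): rep('hub',t)
for n,u,v in [('s',325,226),('s',514,214),('s',336,334),('s',515,323),('hasp',386,287),('hub',474,275),('lug',457,345),('bar',466,315)]: print(n,p[int(v/1.4),int(u/1.4)].round(4))
top=p[roi&(p[...,2]>.056)&(p[...,2]<.064)]; rep('box',top)
np.save('red.npy',r)
E
```

```text
blue 41 [449.  337.6] [ 4.3 17.2] 18.8 [0.083 0.096 0.105]
bluetop 12 [449.  337.6] [ 3.6 16.7] 17.0 [0.101 0.104 0.105]
red98 0 [0. 0.] [0. 0.] 0.0 nan
(array([], dtype=float64), array([], dtype=int64))
s [0.4238 0.3948 0.0598]
s [0.6204 0.4064 0.0593]
s [0.4299 0.2744 0.0584]
s [0.6281 0.2874 0.0611]
hasp [0.4869 0.3369 0.0947]
hub [0.5752 0.3484 0.0909]
lug [0.5608 0.2734 0.0909]
bar [0.5674 0.3076 0.0967]
box 10052 [525.1 340.1] [214.5 134.7] 3.2 [0.057 0.058 0.06 ]
  return np.nanmean(a, axis, out=out, keepdims=keepdims)
```

```bash
python3 - <<'E'
from h import *
w=pickle.load(open('wrist.pkl','rb')); p=cloud(w); I=w['color'].astype(int)
roi=np.zeros(I.shape[:2],bool); roi[150:255,228:380]=1
red=roi&(I[...,0]>120)&(I[...,0]-I[...,1]>90)&(I[...,0]-I[...,2]>90)
r=p[red]; print(len(r),np.unique(np.round(r[:,2],2),return_counts=True))
t=r[r[:,2]>.085]; P=np.array([.5753,.3434]); d=t[:,:2]-P; rr=np.hypot(*d.T)
bar=(rr>.026)&(rr<.06); lug=(rr>.062)
for m in (bar,lug):
    c=d[m].mean(0); print(m.sum(),np.degrees(np.arctan2(c[1],c[0])),np.hypot(*c))
h=t[rr<.026]; rc=cv2.minEnclosingCircle(((h[:,:2])*1000).astype(np.float32)); print(rc)
go(P[0]+.045*np.cos(np.radians(-102)),P[1]+.045*np.sin(np.radians(-102)),.13,-12)
E
```

```text
1191 (array([0.06, 0.08, 0.09, 0.1 ,  nan]), array([  7,   3, 716, 458,   7]))
263 -102.87486080167704 0.04265137092342636
202 -102.68312165482256 0.06998904840703192
((575.0309448242188, 340.6454162597656), 23.27804183959961)
offset [-6.85  6.64 19.99] yaw 11.5 cur tool-y yaw -0.5
```

Emit:
{"name": "step_arm", "arguments": {"plan": [{"offset":[-3,3,4],"yaw":6},{"offset":[-6,6,8],"yaw":12},{"offset":[-6.9,6.6,12],"yaw":12.3},{"offset":[-6.9,6.6,16],"yaw":12.3},{"offset":[-6.9,6.6,20],"yaw":12.3},{"offset":[-6.9,6.6,20],"yaw":12.3},{"offset":[-6.9,6.6,20],"yaw":12.3}], "fingers": 5}}

```text
t: 3.8
position: [0.5656, 0.2995, 0.1314]
ee_rot: [[0.221, 0.975, 0.001], [0.975, -0.221, -0.001], [-0.001, 0.001, -1.0]]
wrist_force: [1.0, -0.2, 0.9]
opening: 0.0499
finger_force: 0.0
```

```bash
python3 - <<'E'
from h import *
go(.5653,.2995,.072,-12.8); print(manip.get_state()['opening'])
E
```

```text
offset [-0.   -0.03  5.94] yaw 0.0 cur tool-y yaw -12.8
0.04989254291197886
```

Emit:
{"name": "step_arm", "arguments": {"plan": [{"offset":[0,0,2],"yaw":0},{"offset":[0,0,4],"yaw":0},{"offset":[0,0,5.9],"yaw":0},{"offset":[0,0,5.9],"yaw":0},{"offset":[0,0,5.9],"yaw":0}]}}

```text
t: 4.3
position: [0.5663, 0.3021, 0.0742]
ee_rot: [[0.219, 0.976, 0.004], [0.976, -0.219, 0.002], [0.002, 0.003, -1.0]]
wrist_force: [0.2, 1.1, 0.0]
opening: 0.0503
finger_force: 0.0
```

Emit:
{"name": "step_arm", "arguments": {"plan": [{"offset":[0,0,0],"yaw":0},{"offset":[0,0,0],"yaw":0},{"offset":[0,0,0],"yaw":0},{"offset":[0,0,0],"yaw":0}], "fingers": 1.75}}

```text
t: 4.7
position: [0.5665, 0.3016, 0.0732]
ee_rot: [[0.22, 0.976, 0.004], [0.976, -0.22, 0.001], [0.002, 0.004, -1.0]]
wrist_force: [1.3, -1.5, 5.8]
opening: 0.0179
finger_force: 7.9
```

Emit:
{"name": "step_arm", "arguments": {"plan": [{"offset":[0,0,0],"yaw":0},{"offset":[0,0,0],"yaw":0},{"offset":[0,0,0],"yaw":0}], "fingers": 1.6}}

```text
t: 5.0
position: [0.5665, 0.3016, 0.0733]
ee_rot: [[0.22, 0.976, 0.004], [0.976, -0.22, 0.001], [0.002, 0.004, -1.0]]
wrist_force: [0.9, -1.3, 7.6]
opening: 0.0166
finger_force: 23.7
```

Emit:
{"name": "step_arm", "arguments": {"plan": [{"offset":[0,0,0],"yaw":0},{"offset":[0,0,0],"yaw":0},{"offset":[0,0,0],"yaw":0}], "fingers": 1.3}}

```text
t: 5.3
position: [0.5665, 0.3016, 0.0735]
ee_rot: [[0.22, 0.976, 0.004], [0.976, -0.22, 0.001], [0.002, 0.004, -1.0]]
wrist_force: [1.4, -2.3, 7.7]
opening: 0.0142
finger_force: 58.3
```

Grip force follows the closing distance at about 17 N/mm, so a light grip on the ceramic can be set through the opening. Now the swing.

Emit:
{"name": "step_arm", "arguments": {"plan": [{"offset":[0.04,-0.61,0],"yaw":8},{"offset":[0.17,-1.21,0],"yaw":16},{"offset":[0.38,-1.79,0],"yaw":24},{"offset":[0.67,-2.33,0],"yaw":32},{"offset":[1.03,-2.83,0],"yaw":40},{"offset":[1.46,-3.27,0],"yaw":48},{"offset":[1.94,-3.65,0],"yaw":56},{"offset":[2.47,-3.95,0],"yaw":64},{"offset":[2.9,-4.13,0],"yaw":70},{"offset":[3.17,-4.23,0],"yaw":73.8},{"offset":[3.17,-4.23,0],"yaw":73.8},{"offset":[3.17,-4.23,0],"yaw":73.8}]}}

```text
t: 6.5
position: [0.5365, 0.34, 0.0735]
ee_rot: [[0.998, 0.059, 0.011], [0.059, -0.998, 0.001], [0.011, 0.0, -1.0]]
wrist_force: [8.0, -3.9, 2.9]
opening: 0.0144
finger_force: 57.5
```

```bash
python3 - <<'E'
from h import *
s=manip.get_state(); print(s['joint_positions'])
d=np.array(s['position'][:2])-[.5753,.3434]; print(np.degrees(np.arctan2(d[1],d[0])),np.hypot(*d)); go(.5,.3,.1,-86.6)
E
```

```text
[-0.35508502  0.51092481 -0.37700002  1.70548174  0.22936519  0.9595342
 -2.33067252]
-175.0178413963245 0.03891826818534087
offset [-3.86  3.78 -2.69] yaw 0.0 cur tool-y yaw -86.6
```

Emit:
{"name": "step_arm", "arguments": {"plan": [{"offset":[0,0,0],"yaw":0},{"offset":[0,0,0],"yaw":0},{"offset":[0,0,0],"yaw":0}], "fingers": 3.5}}

```text
t: 6.8
position: [0.5289, 0.342, 0.0708]
ee_rot: [[0.998, 0.063, -0.002], [0.063, -0.998, -0.0], [-0.002, 0.0, -1.0]]
wrist_force: [-0.1, -0.2, 0.8]
opening: 0.0349
finger_force: 0.0
```

Emit:
{"name": "step_arm", "arguments": {"plan": [{"offset":[0,0,-4],"yaw":0},{"offset":[0,0,-8],"yaw":0},{"offset":[0,0,-12],"yaw":0},{"offset":[0,0,-15],"yaw":0},{"offset":[0,0,-15],"yaw":0},{"offset":[0,0,-15],"yaw":0}], "fingers": 5}}

```text
t: 7.4
position: [0.5296, 0.3421, 0.2215]
ee_rot: [[0.998, 0.063, 0.0], [0.063, -0.998, 0.0], [0.0, -0.0, -1.0]]
wrist_force: [-0.0, -0.2, -0.1]
opening: 0.0498
finger_force: 0.0
```

```bash
cat > iso.py <<'E'
from h import *
w=shot('wrist'); p=cloud(w); I=w['color'].astype(int)
save(w['color'],'w2.png',k=1.4)
near=(abs(p[...,0]-.525)<.13)&(abs(p[...,1]-.34)<.09)
red=near&(I[...,0]>120)&(I[...,0]-I[...,1]>90)&(I[...,0]-I[...,2]>90)
t=p[red&(p[...,2]>.085)&(p[...,2]<.105)]; P=np.array([.5753,.3430]); d=t[:,:2]-P; rr=np.hypot(*d.T)
for m in ((rr>.026)&(rr<.06),rr>.062):
    c=(d[m].max(0)+d[m].min(0))/2; c=d[m].mean(0); print(m.sum(),np.degrees(np.arctan2(c[1],c[0])),np.hypot(*c))
print(t[:,:2].min(0),t[:,:2].max(0))
h=t[rr<.026]; print('hub',cv2.minEnclosingCircle(((h[:,:2])*1000).astype(np.float32)))
lug=t[rr>.062]; print('lug y',lug[:,1].min(),lug[:,1].max())
b=p[near&(I[...,2]>100)&(I[...,2]-I[...,0]>60)&(p[...,2]>.07)]; print('blue',len(b),b.min(0),b.max(0))
bt=b[b[:,2]>.102]; print('bluetop',len(bt),bt.min(0),bt.max(0))
g=p[near&(abs(p[...,0]-.487)<.012)&(p[...,2]>.09)&(p[...,2]<.1)&~red]; print('hasp',len(g),g.min(0),g.max(0)) if len(g) else 0
box=p[near&(p[...,2]>.056)&(p[...,2]<.063)]; print(cv2.minAreaRect((box[:,:2]*1000).astype(np.float32)))
E
python3 iso.py
```

```text
552 -178.0130829197713 0.04254090053486865
410 -178.3901754823952 0.06895471003954028
[0.4995272  0.32187872] [0.59674692 0.36349913]
hub ((573.103515625, 342.7093200683594), 23.766136169433594)
lug y 0.32307357680117227 0.35908152332892507
blue 131 [0.44311358 0.32575987 0.10360098] [0.53911616 0.3830457  0.29488916]
bluetop 131 [0.44311358 0.32575987 0.10360098] [0.53911616 0.3830457  0.29488916]
hasp 214 [0.48428291 0.32312463 0.09002016] [0.49256555 0.35201562 0.09730354]
((535.2969970703125, 347.67718505859375), (232.62998962402344, 153.4388427734375), 2.958465576171875)
```

View pics/w2.png

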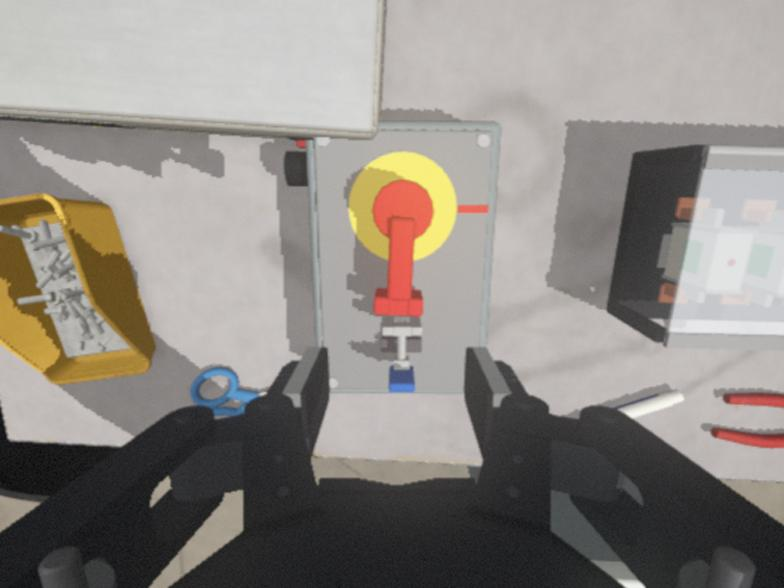

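The handle (hub (403,211), lug (399,303)) sits about 1.8° past the hasp line (hasp (402,332), tab (401,378)). I'll re-grip 1.8 mm over to centre it.

Emit:
{"name": "step_arm", "arguments": {"plan": [{"offset":[0,0.18,4],"yaw":0},{"offset":[0,0.18,8],"yaw":0},{"offset":[0,0.18,12],"yaw":0},{"offset":[0,0.18,15],"yaw":0},{"offset":[0,0.18,15],"yaw":0},{"offset":[0,0.18,15],"yaw":0}]}}

```text
t: 8.05
position: [0.5294, 0.3394, 0.0703]
ee_rot: [[0.998, 0.063, -0.002], [0.063, -0.998, -0.001], [-0.003, 0.001, -1.0]]
wrist_force: [0.5, -0.3, 0.9]
opening: 0.0501
finger_force: 0.0
```

Emit:
{"name": "step_arm", "arguments": {"plan": [{"offset":[0,0,0],"yaw":0},{"offset":[0,0,0],"yaw":0},{"offset":[0,0,0],"yaw":0},{"offset":[0,0,0],"yaw":0},{"offset":[0,0,0],"yaw":0}], "fingers": 1.6}}

```text
t: 8.55
position: [0.5314, 0.3402, 0.0733]
ee_rot: [[0.998, 0.062, 0.003], [0.062, -0.998, 0.001], [0.003, -0.001, -1.0]]
wrist_force: [-1.7, -1.5, 7.0]
opening: 0.0168
finger_force: 23.9
```

Emit:
{"name": "step_arm", "arguments": {"plan": [{"offset":[0,0,0],"yaw":0},{"offset":[0,0,0],"yaw":0}], "fingers": 4}}

```text
t: 8.75
position: [0.5304, 0.3398, 0.0715]
ee_rot: [[0.998, 0.062, 0.0], [0.062, -0.998, 0.0], [0.0, -0.0, -1.0]]
wrist_force: [-0.4, -0.7, -0.2]
opening: 0.0398
finger_force: 0.0
```

Emit:
{"name": "step_arm", "arguments": {"plan": [{"offset":[0,0,-4],"yaw":0},{"offset":[0,0,-8],"yaw":0},{"offset":[0,0,-12],"yaw":0},{"offset":[0,0,-15],"yaw":0},{"offset":[0,0,-15],"yaw":0},{"offset":[0,0,-15],"yaw":0}]}}

```text
t: 9.35
position: [0.5303, 0.3399, 0.2217]
ee_rot: [[0.998, 0.062, 0.001], [0.062, -0.998, 0.0], [0.001, -0.0, -1.0]]
wrist_force: [-0.3, 0.3, 0.2]
opening: 0.0399
finger_force: 0.0
```

```bash
sed -i "s/(p\[...,2\]>.07)\]; print('blue'/(p[...,2]>.07)\&(p[...,2]<.12)]; print('blue'/" iso.py; python3 iso.py; python3 -c "
from h import *
go(.42,.334,.221,-86.6)"
```

```text
550 -178.4013085817901 0.04272612000063993
401 -178.70865781876893 0.06896237519259578
[0.4992321  0.32156232] [0.59654347 0.363292  ]
hub ((573.0224609375, 342.62493896484375), 23.761903762817383)
lug y 0.32347667233362454 0.3592102508156236
blue 122 [0.44223672 0.32572748 0.10329953] [0.45062294 0.34395305 0.10709932]
bluetop 122 [0.44223672 0.32572748 0.10329953] [0.45062294 0.34395305 0.10709932]
hasp 201 [0.48450354 0.32308145 0.09002952] [0.49271439 0.35201455 0.09653344]
((536.8563232421875, 347.8197021484375), (237.10427856445312, 151.28155517578125), 4.128718376159668)
offset [-10.99  -0.15  -0.05] yaw 0.2 cur tool-y yaw -86.4
```

The handle is still about 2° past OFF because the arm gives under the handle's friction. I'll grip and shift it back, going by the measured position.

Emit:
{"name": "step_arm", "arguments": {"plan": [{"offset":[0,0,4],"yaw":0},{"offset":[0,0,8],"yaw":0},{"offset":[0,0,12],"yaw":0},{"offset":[0,0,15],"yaw":0},{"offset":[0,0,15],"yaw":0},{"offset":[0,0,15],"yaw":0}]}}

```text
t: 10.0
position: [0.5295, 0.3393, 0.0703]
ee_rot: [[0.998, 0.062, -0.002], [0.062, -0.998, -0.001], [-0.002, 0.001, -1.0]]
wrist_force: [0.2, 0.2, 0.2]
opening: 0.04
finger_force: 0.0
```

Emit:
{"name": "step_arm", "arguments": {"plan": [{"offset":[0,0,0],"yaw":0},{"offset":[0,0,0],"yaw":0},{"offset":[0,0,0],"yaw":0},{"offset":[0,0,0],"yaw":0},{"offset":[0,0,0],"yaw":0}], "fingers": 1.5}}

```text
t: 10.5
position: [0.5312, 0.3401, 0.0732]
ee_rot: [[0.998, 0.062, 0.002], [0.062, -0.998, 0.001], [0.002, -0.001, -1.0]]
wrist_force: [-0.6, -0.9, 7.6]
opening: 0.016
finger_force: 36.1
```

Emit:
{"name": "step_arm", "arguments": {"plan": [{"offset":[0,0.1,0],"yaw":-1},{"offset":[0,0.2,0],"yaw":-2},{"offset":[0,0.2,0],"yaw":-2},{"offset":[0,0.2,0],"yaw":-2}]}}

```text
t: 10.9
position: [0.5313, 0.3385, 0.0733]
ee_rot: [[0.995, 0.097, 0.002], [0.097, -0.995, 0.001], [0.002, -0.001, -1.0]]
wrist_force: [-1.9, -0.9, 7.1]
opening: 0.0158
finger_force: 36.0
```

Moved 1.6 mm as wanted. Release and check.

Emit:
{"name": "step_arm", "arguments": {"plan": [{"offset":[0,0,0],"yaw":0},{"offset":[0,0,0],"yaw":0}], "fingers": 4}}

```text
t: 11.1
position: [0.5305, 0.338, 0.0715]
ee_rot: [[0.995, 0.097, 0.001], [0.097, -0.995, 0.0], [0.001, -0.0, -1.0]]
wrist_force: [-0.2, 0.1, 0.2]
opening: 0.0399
finger_force: 0.0
```

Emit:
{"name": "step_arm", "arguments": {"plan": [{"offset":[0,0,-4],"yaw":0},{"offset":[0,0,-8],"yaw":0},{"offset":[0,0,-12],"yaw":0},{"offset":[0,0,-15],"yaw":2},{"offset":[0,0,-15],"yaw":2},{"offset":[0,0,-15],"yaw":2}]}}

```text
t: 11.7
position: [0.5305, 0.338, 0.2217]
ee_rot: [[0.998, 0.063, 0.001], [0.063, -0.998, 0.0], [0.001, -0.0, -1.0]]
wrist_force: [-0.4, -1.0, -0.6]
opening: 0.04
finger_force: 0.0
```

```bash
python3 iso.py; python3 -c "
from h import *
go(.42,.334,.221,-86.6);print(manip.get_state()['joint_positions'])"
```

```text
560 -176.04522764213516 0.04255095775562411
411 -176.52207563289485 0.0690414490264895
[0.49905574 0.32114173] [0.59657508 0.36332581]
hub ((573.0128173828125, 342.4061279296875), 23.73418426513672)
lug y 0.32114173140528995 0.35628850513444227
blue 121 [0.44233047 0.32587823 0.10361095] [0.45037045 0.34411151 0.10698644]
bluetop 121 [0.44233047 0.32587823 0.10361095] [0.45037045 0.34411151 0.10698644]
hasp 205 [0.48447742 0.32317002 0.09002001] [0.49883126 0.35572345 0.09716682]
((536.0083618164062, 348.6578369140625), (236.6695098876953, 150.72146606445312), 3.303440809249878)
offset [-10.99  -0.35  -0.05] yaw 0.2 cur tool-y yaw -86.4
[-0.32352313  0.37310316 -0.41384932  1.5629571   0.15571677  1.23972188
 -2.27100539]
```

The handle is now in line. Next the bolt: closed fingers go behind the tab and push +x.

Emit:
{"name": "step_arm", "arguments": {"plan": [{"offset":[-4,0,0],"yaw":0},{"offset":[-8,0,0],"yaw":0},{"offset":[-11.5,-0.3,0],"yaw":0},{"offset":[-11.5,-0.3,4],"yaw":0},{"offset":[-11.5,-0.3,8],"yaw":0},{"offset":[-11.5,-0.3,11],"yaw":0},{"offset":[-11.5,-0.3,11],"yaw":0},{"offset":[-11.5,-0.3,11],"yaw":0}], "fingers": 0}}

```text
t: 12.55
position: [0.4149, 0.3331, 0.1105]
ee_rot: [[0.998, 0.063, -0.002], [0.063, -0.998, -0.001], [-0.002, 0.001, -1.0]]
wrist_force: [-0.8, 0.5, 0.2]
opening: 0.0002
finger_force: 0.0
```

```bash
python3 -c "
from h import *
go(.416,.3335,.085,-86.6);print(manip.get_state()['joint_positions'])"
```

```text
offset [ 0.12 -0.03  2.55] yaw 0.2 cur tool-y yaw -86.4
[-0.37998016  0.31293629 -0.44963855  1.91207452  0.16396901  0.95474821
 -2.41428016]
```

Emit:
{"name": "step_arm", "arguments": {"plan": [{"offset":[0,0,1.5],"yaw":0},{"offset":[0,0,2.5],"yaw":0},{"offset":[0,0,2.5],"yaw":0},{"offset":[0.8,0,2.5],"yaw":0},{"offset":[1.6,0,2.5],"yaw":0},{"offset":[2.2,0,2.5],"yaw":0},{"offset":[2.2,0,2.5],"yaw":0}]}}

```text
t: 13.25
position: [0.4391, 0.335, 0.0867]
ee_rot: [[0.998, 0.061, 0.001], [0.061, -0.998, 0.001], [0.001, -0.001, -1.0]]
wrist_force: [-0.4, 0.0, -0.8]
opening: 0.0002
finger_force: 0.0
```

Emit:
{"name": "step_arm", "arguments": {"plan": [{"offset":[0.5,0,0],"yaw":0},{"offset":[1.0,0,0],"yaw":0},{"offset":[1.4,0,0],"yaw":0},{"offset":[1.8,0,0],"yaw":0},{"offset":[2.1,0,0],"yaw":0},{"offset":[2.1,0,0],"yaw":0}]}}

```text
t: 13.85
position: [0.4588, 0.3362, 0.0862]
ee_rot: [[0.998, 0.062, 0.0], [0.062, -0.998, -0.0], [0.0, 0.0, -1.0]]
wrist_force: [-0.9, 0.1, 1.3]
opening: -0.0001
finger_force: 0.0
```

Emit:
{"name": "step_arm", "arguments": {"plan": [{"offset":[0.3,0,0],"yaw":0},{"offset":[0.6,0,0],"yaw":0},{"offset":[0.6,0,0],"yaw":0}]}}

```text
t: 14.15
position: [0.4648, 0.3366, 0.0863]
ee_rot: [[0.998, 0.062, 0.0], [0.062, -0.998, -0.0], [0.0, 0.0, -1.0]]
wrist_force: [-0.1, -0.9, 0.8]
opening: -0.0002
finger_force: 0.0
```

Emit:
{"name": "step_arm", "arguments": {"plan": [{"offset":[-1,0,0],"yaw":0},{"offset":[-3,0,0],"yaw":0},{"offset":[-5,0,-3],"yaw":0},{"offset":[-5,0,-7],"yaw":0},{"offset":[-3,0,-11],"yaw":0},{"offset":[0,0,-13],"yaw":0},{"offset":[4,0,-13.5],"yaw":0},{"offset":[7,0,-13.5],"yaw":0},{"offset":[7,0,-13.5],"yaw":0},{"offset":[7,0,-13.5],"yaw":0}]}}

```text
t: 15.15
position: [0.5332, 0.341, 0.2205]
ee_rot: [[0.998, 0.062, -0.002], [0.062, -0.998, -0.0], [-0.002, 0.0, -1.0]]
wrist_force: [-0.8, -0.0, -0.2]
opening: -0.0001
finger_force: 0.0
```

```bash
python3 iso.py
```

```text
541 -176.18155979895062 0.04253204607537485
400 -176.51588904601073 0.06882561934654784
[0.49958438 0.32063736] [0.59706342 0.36307491]
hub ((573.2130126953125, 342.69293212890625), 23.868976593017578)
lug y 0.32063736051063346 0.35676991642722394Traceback (most recent call last):
  File "iso.py", line 12, in <module>
    b=p[near&(I[...,2]>100)&(I[...,2]-I[...,0]>60)&(p[...,2]>.07)&(p[...,2]<.12)]; print('blue',len(b),b.min(0),b.max(0))
                                                                                                       ~~~~~^^^
    return umr_minimum(a, axis, None, out, keepdims, initial, where)
ValueError: zero-size array to reduction operation minimum which has no identity
```

View pics/w2.png

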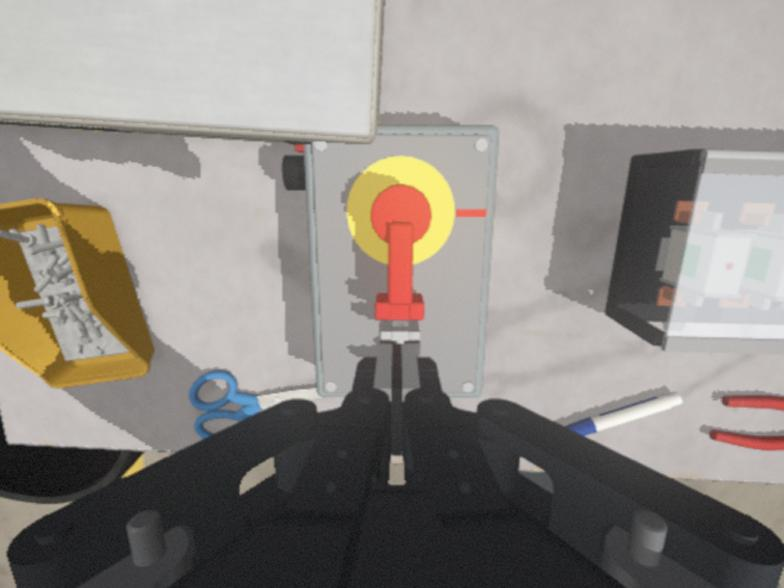

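The closed fingers hide the tab (it would be near (400,370)), so I'll open them and measure again.

Emit:
{"name": "step_arm", "arguments": {"plan": [{"offset":[0,0,0],"yaw":0},{"offset":[0,0,0],"yaw":0},{"offset":[0,0,0],"yaw":0}], "fingers": 6}}

```text
t: 15.5
position: [0.5334, 0.3412, 0.2215]
ee_rot: [[0.998, 0.063, 0.0], [0.063, -0.998, -0.0], [0.0, 0.0, -1.0]]
wrist_force: [-0.1, 0.1, -0.1]
opening: 0.0435
finger_force: 0.0
```

```bash
python3 iso.py
```

```text
551 -176.09227653315256 0.04246703192223707
404 -176.20130847768704 0.06898266373902445
[0.49891619 0.32090614] [0.59672403 0.36337152]
hub ((573.1346435546875, 342.5001525878906), 23.827388763427734)
lug y 0.32090613829080766 0.35618891880811626
blue 115 [0.44320243 0.32557495 0.10360868] [0.45128062 0.34393347 0.10737641]
bluetop 115 [0.44320243 0.32557495 0.10360868] [0.45128062 0.34393347 0.10737641]
hasp 214 [0.48410448 0.32288618 0.09004427] [0.49257902 0.35196328 0.0966551 ]
((537.187255859375, 348.05853271484375), (236.60630798339844, 151.3935546875), 3.97896671295166)
```

The bolt has not moved. I'll redo the approach and look during the push.

Emit:
{"name": "step_arm", "arguments": {"plan": [{"offset":[-4,0,0],"yaw":0},{"offset":[-8,0,0],"yaw":0},{"offset":[-11.8,0.1,0],"yaw":0},{"offset":[-11.8,0.1,4],"yaw":0},{"offset":[-11.8,0.1,8],"yaw":0},{"offset":[-11.8,0.1,11],"yaw":0},{"offset":[-11.8,0.1,13.7],"yaw":0},{"offset":[-11.8,0.1,13.7],"yaw":0},{"offset":[-11.8,0.1,13.7],"yaw":0}], "fingers": 0}}

```text
t: 16.45
position: [0.4165, 0.3329, 0.0847]
ee_rot: [[0.998, 0.063, -0.0], [0.063, -0.998, 0.0], [-0.0, -0.0, -1.0]]
wrist_force: [0.1, 0.3, 0.1]
opening: -0.0003
finger_force: 0.0
```

Emit:
{"name": "step_arm", "arguments": {"plan": [{"offset":[0.8,0,0],"yaw":0},{"offset":[1.6,0,0],"yaw":0},{"offset":[2.2,0,0],"yaw":0},{"offset":[2.8,0,0],"yaw":0},{"offset":[2.8,0,0],"yaw":0}]}}

```text
t: 16.95
position: [0.4459, 0.3344, 0.0845]
ee_rot: [[0.998, 0.061, 0.001], [0.061, -0.998, 0.0], [0.001, -0.0, -1.0]]
wrist_force: [-0.5, -0.8, 0.2]
opening: -0.0001
finger_force: 0.0
```

```bash
python3 -c "
from h import *
w=shot('wrist'); save(w['color'],'w3.png',k=1.4); b=shot('scene'); save(b['color'],'s3.png',(60,140,300,300),3)
p=cloud(w);I=w['color'].astype(int);m=(I[...,2]>90)&(I[...,2]-I[...,0]>60)&(abs(p[...,0]-.46)<.05)&(abs(p[...,1]-.335)<.03);print(m.sum(),p[m].min(0),p[m].max(0)) if m.any() else print('no blue')"
```

```text
33 [0.44833743 0.32529334 0.08784276] [0.45109703 0.3440058  0.10666713]
```

View pics/w3.png

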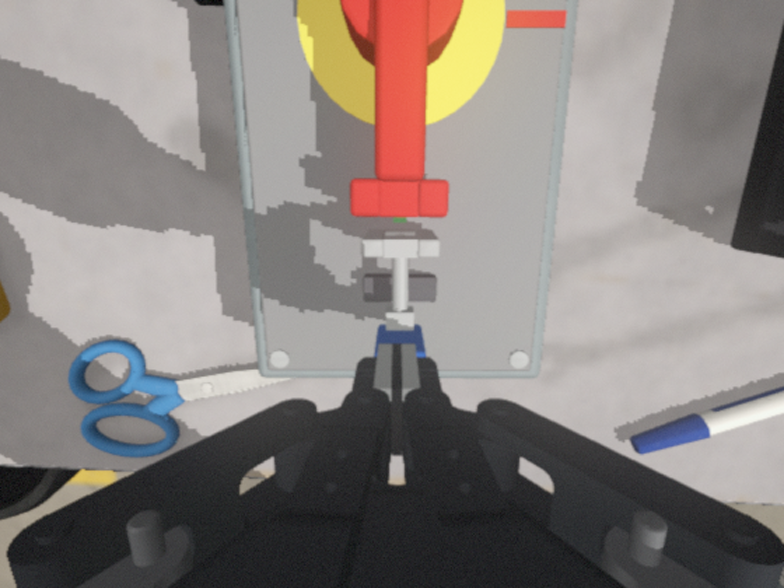

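The tab (380–425, 327–357) still stands with the fingertips (378–418, 345+) at or above it. I'll check the fingertip positions in the cloud.

```bash
python3 -c "
from h import *
w=pickle.load(open('wrist.pkl','rb'));p=cloud(w)
for v in range(232,330,8): print(v,[tuple((p[v,u]*1000).round(0)) for u in (271,276,291,300)])
print(w['s']['position'])"
```

```text
232 [(np.float64(450.0), np.float64(344.0), np.float64(75.0)), (np.float64(452.0), np.float64(341.0), np.float64(82.0)), (np.float64(453.0), np.float64(332.0), np.float64(83.0)), (np.float64(445.0), np.float64(324.0), np.float64(58.0))]
240 [(np.float64(450.0), np.float64(343.0), np.float64(90.0)), (np.float64(450.0), np.float64(340.0), np.float64(90.0)), (np.float64(450.0), np.float64(332.0), np.float64(89.0)), (np.float64(450.0), np.float64(326.0), np.float64(89.0))]
248 [(np.float64(456.0), np.float64(342.0), np.float64(116.0)), (np.float64(456.0), np.float64(340.0), np.float64(115.0)), (np.float64(456.0), np.float64(333.0), np.float64(115.0)), (np.float64(450.0), np.float64(327.0), np.float64(101.0))]
256 [(np.float64(455.0), np.float64(342.0), np.float64(125.0)), (np.float64(456.0), np.float64(340.0), np.float64(125.0)), (np.float64(457.0), np.float64(333.0), np.float64(126.0)), (np.float64(453.0), np.float64(328.0), np.float64(117.0))]
264 [(np.float64(455.0), np.float64(342.0), np.float64(133.0)), (np.float64(456.0), np.float64(339.0), np.float64(133.0)), (np.float64(456.0), n
[... 1359 characters left out ...]
0.0)), (np.float64(447.0), np.float64(338.0), np.float64(154.0)), (np.float64(448.0), np.float64(333.0), np.float64(156.0)), (np.float64(463.0), np.float64(332.0), np.float64(178.0))]
320 [(np.float64(454.0), np.float64(340.0), np.float64(170.0)), (np.float64(444.0), np.float64(338.0), np.float64(155.0)), (np.float64(445.0), np.float64(333.0), np.float64(156.0)), (np.float64(462.0), np.float64(332.0), np.float64(180.0))]
328 [(np.float64(451.0), np.float64(340.0), np.float64(170.0)), (np.float64(440.0), np.float64(338.0), np.float64(155.0)), (np.float64(441.0), np.float64(333.0), np.float64(156.0)), (np.float64(460.0), np.float64(332.0), np.float64(181.0))]
[0.44585246 0.33435703 0.08453978]
```

In the cloud the shut fingertips end near z≈0.11 while the reported TCP is at 0.085. The real tips are therefore about 25 mm behind the TCP, and they passed over the tab. I'll back off, go 22 mm lower, which is still above the box top, and push.

Emit:
{"name": "step_arm", "arguments": {"plan": [{"offset":[-1.5,0,0],"yaw":0},{"offset":[-3,0,0],"yaw":0},{"offset":[-3.2,0,0],"yaw":0},{"offset":[-3.2,0,1.2],"yaw":0},{"offset":[-3.2,0,2.1],"yaw":0},{"offset":[-3.2,0,2.1],"yaw":0},{"offset":[-2.2,0,2.1],"yaw":0},{"offset":[-1.4,0,2.1],"yaw":0},{"offset":[-0.9,0,2.1],"yaw":0},{"offset":[-0.9,0,2.1],"yaw":0}]}}

```text
t: 18.05
position: [0.4368, 0.3339, 0.0634]
ee_rot: [[0.998, 0.061, 0.001], [0.061, -0.998, 0.0], [0.001, -0.0, -1.0]]
wrist_force: [0.8, -0.1, 0.3]
opening: -0.0002
finger_force: 0.0
```

Emit:
{"name": "step_arm", "arguments": {"plan": [{"offset":[0.4,0,0],"yaw":0},{"offset":[0.8,0,0],"yaw":0},{"offset":[1.2,0,0],"yaw":0},{"offset":[1.2,0,0],"yaw":0}]}}

```text
t: 18.45
position: [0.4483, 0.3346, 0.0633]
ee_rot: [[0.998, 0.062, 0.001], [0.062, -0.998, 0.0], [0.001, -0.0, -1.0]]
wrist_force: [-0.1, 0.8, -0.4]
opening: 0.0003
finger_force: 0.1
```

```bash
python3 -c "
from h import *
w=shot('wrist'); p=cloud(w);I=w['color'].astype(int);m=(I[...,2]>90)&(I[...,2]-I[...,0]>60)&(abs(p[...,0]-.46)<.05)&(abs(p[...,1]-.335)<.03);print(m.sum(),p[m].min(0),p[m].max(0)) if m.any() else print('no blue')
for v in range(190,300,8): print(v,[tuple((p[v,u]*1000).round(0).tolist()) for u in (276,291)])
print(w['color'][240:300:8,276].tolist())"
```

```text
795 [0.45895848 0.3262984  0.08166871] [0.46717342 0.34522595 0.10797757]
190 [(487.0, 342.0, 94.0), (488.0, 335.0, 94.0)]
198 [(475.0, 342.0, 59.0), (480.0, 334.0, 79.0)]
206 [(474.0, 342.0, 74.0), (476.0, 334.0, 78.0)]
214 [(472.0, 341.0, 80.0), (472.0, 333.0, 81.0)]
222 [(468.0, 341.0, 82.0), (468.0, 333.0, 82.0)]
230 [(466.0, 341.0, 91.0), (467.0, 333.0, 91.0)]
238 [(466.0, 340.0, 101.0), (466.0, 334.0, 101.0)]
246 [(464.0, 340.0, 107.0), (464.0, 333.0, 105.0)]
254 [(460.0, 340.0, 107.0), (460.0, 333.0, 105.0)]
262 [(458.0, 340.0, 110.0), (459.0, 333.0, 111.0)]
270 [(458.0, 340.0, 118.0), (459.0, 333.0, 119.0)]
278 [(458.0, 339.0, 123.0), (458.0, 333.0, 123.0)]
286 [(459.0, 339.0, 132.0), (459.0, 334.0, 132.0)]
294 [(457.0, 339.0, 134.0), (460.0, 334.0, 138.0)]
[[59, 79, 124], [69, 98, 160], [69, 88, 126], [116, 119, 116], [118, 119, 117], [137, 138, 137], [49, 48, 51], [42, 41, 43]]
```

The bolt has travelled about 16 mm, past the 8 mm blocking point. I'll push it home.

Emit:
{"name": "step_arm", "arguments": {"plan": [{"offset":[0.4,0,0],"yaw":0},{"offset":[0.8,0,0],"yaw":0},{"offset":[1.1,0,0],"yaw":0},{"offset":[1.3,0,0],"yaw":0},{"offset":[1.3,0,0],"yaw":0}]}}

```text
t: 19.0
position: [0.4559, 0.335, 0.0631]
ee_rot: [[0.998, 0.063, -0.008], [0.063, -0.998, -0.004], [-0.008, 0.003, -1.0]]
wrist_force: [-10.9, -3.6, 9.5]
opening: 0.0003
finger_force: 5.7
```

```bash
python3 -c "
from h import *
w=shot('wrist'); p=cloud(w);I=w['color'].astype(int);m=(I[...,2]>90)&(I[...,2]-I[...,0]>60)&(abs(p[...,0]-.46)<.05)&(abs(p[...,1]-.335)<.03);print(m.sum(),p[m].min(0),p[m].max(0)) if m.any() else print('no blue')"
```

```text
737 [0.46683574 0.32670561 0.08454248] [0.47509048 0.3453619  0.10765012]
```

The bolt is home: tab front at 0.475, about 24 mm of travel, with a hard stop felt at 11 N. I'll retreat, go to the fuse base, and turn the tool by 180° so that the camera faces the robot side.

Emit:
{"name": "step_arm", "arguments": {"plan": [{"offset":[-1,0,0],"yaw":0},{"offset":[-3,0,0],"yaw":0},{"offset":[-4,0,-4],"yaw":0},{"offset":[-4,0,-9],"yaw":0},{"offset":[-4,0,-14],"yaw":0},{"offset":[-4,0,-19],"yaw":0},{"offset":[-3,2,-23],"yaw":-8},{"offset":[-2,5,-26],"yaw":-16},{"offset":[-1,8,-26],"yaw":-24},{"offset":[0,11,-26],"yaw":-32},{"offset":[0,14,-26],"yaw":-40},{"offset":[0,17,-26],"yaw":-48}], "fingers": 5}}

```text
t: 20.25
position: [0.472, 0.164, 0.3234]
ee_rot: [[0.618, 0.786, 0.002], [0.786, -0.618, -0.0], [0.001, 0.002, -1.0]]
wrist_force: [0.2, 0.6, -0.1]
opening: 0.0498
finger_force: 0.0
```

```bash
python3 -c "
from h import *
print(manip.get_state()['joint_positions'])
go(.46,0.0,.33,90)"
```

```text
[-0.04776997  0.06745692 -0.39446332  1.7007296   0.02753851  1.37667154
 -1.11264033]
offset [-13.64   9.19  -0.66] yaw -128.2 cur tool-y yaw -38.2
```

Emit:
{"name": "step_arm", "arguments": {"plan": [{"offset":[-1.2,0.8,0],"yaw":-8.5},{"offset":[-2.4,1.6,0],"yaw":-17},{"offset":[-3.6,2.4,0],"yaw":-25.5},{"offset":[-4.8,3.2,0],"yaw":-34},{"offset":[-6,4,0],"yaw":-42.5},{"offset":[-7.2,4.8,0],"yaw":-51},{"offset":[-8.4,5.6,0],"yaw":-59.5},{"offset":[-9.6,6.4,0],"yaw":-68},{"offset":[-10.8,7.2,0],"yaw":-76.5},{"offset":[-12,8,0],"yaw":-85},{"offset":[-13.2,8.8,0],"yaw":-93.5},{"offset":[-13.6,9.2,-0.6],"yaw":-102}]}}

```text
t: 21.45
position: [0.4584, -0.0004, 0.3288]
ee_rot: [[-0.897, 0.442, 0.0], [0.442, 0.897, -0.002], [-0.001, -0.001, -1.0]]
wrist_force: [-0.3, 0.7, -0.3]
opening: 0.0501
finger_force: 0.0
```

Emit:
{"name": "step_arm", "arguments": {"plan": [{"offset":[0,0,0],"yaw":-8.5},{"offset":[0,0,0],"yaw":-17},{"offset":[0,0,0],"yaw":-26},{"offset":[0,0,0],"yaw":-26},{"offset":[0,0,0],"yaw":-26}]}}

```text
t: 21.95
position: [0.4588, 0.0017, 0.3293]
ee_rot: [[-1.0, 0.011, 0.001], [0.011, 1.0, -0.001], [-0.001, -0.001, -1.0]]
wrist_force: [-0.6, -0.4, -0.8]
opening: 0.0502
finger_force: 0.0
```

```bash
python3 -c "
from h import *
w=shot('wrist'); print(w['s']['joint_positions'],w['s']['position']); save(w['color'],'w4.png',k=1.4)
p=cloud(w); I=w['color'].astype(int)
o=(I[...,0]>180)&(I[...,2]<90)&(I[...,1]>70)&(I[...,1]<190)&(p[...,2]>.07)&(p[...,2]<.1)
q=p[o]; print(len(q),q.min(0),q.max(0),np.median(q,0)); print(cv2.minAreaRect((q[:,:2]*1000).astype(np.float32)))
"
```

```text
[ 0.14889748 -0.01852518 -0.24145014  1.77260459 -0.00386005  1.38607633
  1.46827798] [0.45880626 0.00168966 0.32934073]
413 [ 0.47446779 -0.00962032  0.07112647] [0.54145166 0.3556582  0.0999705 ] [0.51147977 0.33856904 0.09398194]
((490.2615661621094, 173.7000274658203), (364.5147705078125, 43.400146484375), 80.3770751953125)
```

View pics/w4.png

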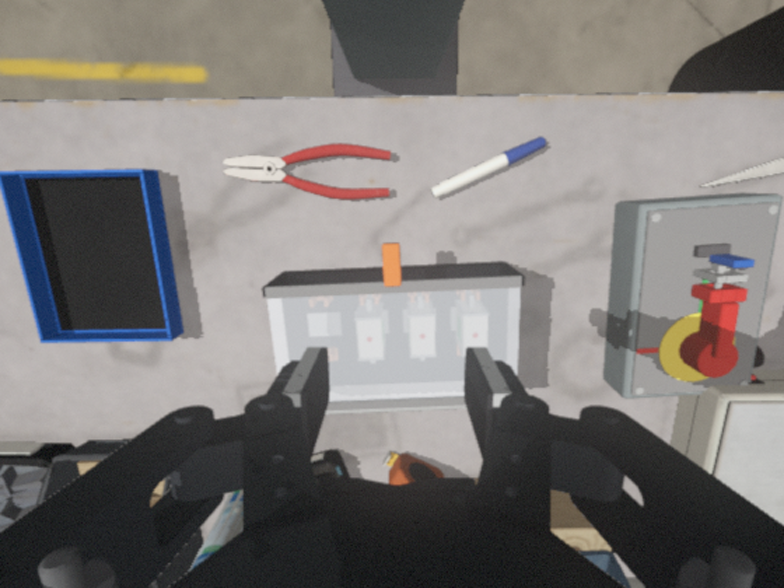

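The tab is at (393,264), the fuses at (370,332), (422,329) and (472,325), with an empty place at (322,322). The tray is at (95,255) and the blue tab now sits against the hasp at (728,262).

```bash
python3 -c "
from h import *
w=pickle.load(open('wrist.pkl','rb'))
p=cloud(w); I=w['color'].astype(int); n=(abs(p[...,1])<.16)
o=n&(I[...,0]>150)&(I[...,0]-I[...,2]>90)&(p[...,2]>.08)&(p[...,2]<.1)&(p[...,0]<.52)
q=p[o]; print(len(q),q.min(0),q.max(0)); print(cv2.minAreaRect((q[:,:2]*1000).astype(np.float32)))
# cover/base front edge line
e=[]
for n_,u,v in [('fl',275,287),('fr',518,282),('bl',285,408),('br',516,402),('f1',370,332),('f2',422,329),('f3',472,325),('clipL',322,300)]: print(n_,p[int(v/1.4),int(u/1.4)].round(4))
t=p[(p[...,1]<-.2)&(p[...,2]>.022)&(p[...,2]<.036)&(I[...,2]-I[...,0]>60)]; print('tray',cv2.minAreaRect((t[:,:2]*1000).astype(np.float32)))
g=p[(I[...,2]>90)&(I[...,2]-I[...,0]>60)&(p[...,1]>.28)&(p[...,2]>.08)];print('bolt',g.min(0),g.max(0))
"
```

```text
354 [ 0.45009367 -0.01092944  0.08555635] [0.49181632 0.00605884 0.09041408]
((470.9425354003906, -2.434103012084961), (16.927284240722656, 41.7786865234375), 89.45160675048828)
fl [ 0.4934 -0.1214  0.0864]
fr [0.4903 0.1269 0.0866]
bl [ 0.4454 -0.025   0.4021]
br [0.4454 0.0336 0.4006]
f1 [ 0.5441 -0.0258  0.0838]
f2 [0.5408 0.0289 0.0859]
f3 [0.5373 0.0821 0.0842]
clipL [ 0.5075 -0.0737  0.0859]
tray ((474.23974609375, -350.62677001953125), (199.47227478027344, 161.02459716796875), 0.2753632068634033)
bolt [0.46584376 0.32431025 0.08024932] [0.47318763 0.34403295 0.10803623]
```

```bash
python3 -c "
from h import *
w=pickle.load(open('wrist.pkl','rb'))
p=cloud(w)
for u,v in [(322,355),(322,365),(318,380),(470,355),(470,365),(475,380)]: print(p[int(v/1.4),int(u/1.4)].round(4))
m=p[...,2]>.25; print(np.nanmin(np.where(m,p[...,2],9)))
go(.465,-.0017,.105,92.5)
"
```

```text
[ 0.4475 -0.0221  0.3642]
[ 0.4504 -0.022   0.3658]
[ 0.4521 -0.0221  0.3737]
[0.4474 0.0278 0.3658]
[0.4508 0.0279 0.3662]
[0.4515 0.028  0.376 ]
0.3549143811256934
offset [-0.61 -0.33 22.44] yaw -3.1 cur tool-y yaw 89.4
```

Emit:
{"name": "step_arm", "arguments": {"plan": [{"offset":[-0.6,-0.3,5],"yaw":-3},{"offset":[-0.6,-0.3,10],"yaw":-3},{"offset":[-0.6,-0.3,15],"yaw":-3},{"offset":[-0.6,-0.3,20],"yaw":-3},{"offset":[-0.6,-0.3,23],"yaw":-3},{"offset":[-0.6,-0.3,25],"yaw":-3},{"offset":[-0.6,-0.3,27],"yaw":-3},{"offset":[-0.6,-0.3,28.6],"yaw":-3},{"offset":[-0.6,-0.3,28.6],"yaw":-3},{"offset":[-0.6,-0.3,28.6],"yaw":-3}], "fingers": 4}}

```text
t: 23.0
position: [0.4648, -0.0011, 0.0435]
ee_rot: [[-0.999, -0.044, 0.0], [-0.044, 0.999, -0.0], [-0.0, -0.0, -1.0]]
wrist_force: [0.1, -0.0, 0.5]
opening: 0.0399
finger_force: 0.0
```

Emit:
{"name": "step_arm", "arguments": {"plan": [{"offset":[0,0,0],"yaw":0},{"offset":[0,0,0],"yaw":0},{"offset":[0,0,0],"yaw":0},{"offset":[0,0,0],"yaw":0}], "fingers": 1.55}}

```text
t: 23.4
position: [0.4658, -0.0039, 0.0447]
ee_rot: [[-0.999, -0.042, 0.003], [-0.042, 0.999, -0.003], [-0.003, -0.003, -1.0]]
wrist_force: [-0.3, -5.6, 1.7]
opening: 0.0165
finger_force: 56.8
```

Emit:
{"name": "step_arm", "arguments": {"plan": [{"offset":[0,-0.4,0],"yaw":0},{"offset":[0,-0.4,0],"yaw":0},{"offset":[-0.26,-0.4,-2.95],"yaw":0},{"offset":[-1.03,-0.4,-5.81],"yaw":0},{"offset":[-2.28,-0.4,-8.5],"yaw":0},{"offset":[-2.28,-0.4,-8.5],"yaw":0}], "fingers": 1.6}}

```text
t: 24.0
position: [0.4898, -0.0031, 0.1312]
ee_rot: [[-0.999, -0.044, 0.005], [-0.044, 0.999, 0.001], [-0.005, 0.001, -1.0]]
wrist_force: [-0.5, 2.2, 0.3]
opening: 0.017
finger_force: 56.0
```

Emit:
{"name": "step_arm", "arguments": {"plan": [{"offset":[-1.7,0,-2.43],"yaw":0},{"offset":[-3.79,0,-4.52],"yaw":0},{"offset":[-6.22,0,-6.22],"yaw":0},{"offset":[-8.91,0,-7.47],"yaw":0},{"offset":[-11.77,0,-8.24],"yaw":0},{"offset":[-14.72,0,-8.5],"yaw":0},{"offset":[-16.5,0,-8.41],"yaw":0},{"offset":[-16.5,0,-8.41],"yaw":0},{"offset":[-16.5,0,-8.41],"yaw":0},{"offset":[-16.5,0,-8.41],"yaw":0}]}}

```text
t: 25.0
position: [0.6516, 0.0027, 0.2112]
ee_rot: [[-0.999, -0.045, -0.001], [-0.045, 0.999, -0.001], [0.001, -0.001, -1.0]]
wrist_force: [0.5, -0.9, -2.1]
opening: 0.0168
finger_force: 53.8
```

```bash
python3 -c "
from h import *
w=shot('scene'); p=cloud(w); I=w['color'].astype(int)
o=(I[...,0]>150)&(I[...,0]-I[...,2]>90)&(I[...,0]-I[...,1]>30)&(abs(p[...,1])<.06)&(p[...,2]>.07)&(p[...,0]<.75)&(p[...,0]>.4)
q=p[o]; print(len(q),np.median(q,0),q.min(0),q.max(0)); save(w['color'],'s5.png',(150,100,430,310),2.8)
print(manip.get_state()['joint_positions'])"
```

```text
19 [ 0.63433821 -0.00214312  0.26288909] [ 0.63040115 -0.0066591   0.23252332] [0.64026939 0.00571726 0.27190022]
[ 0.09878212  0.40517603 -0.23137486  1.51922474  0.09701165  1.22964712
  1.46830566]
```

View pics/s5.png

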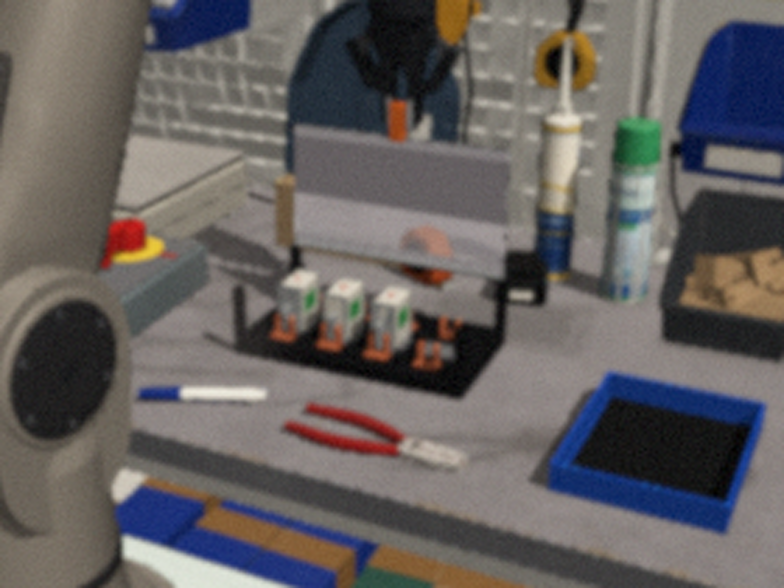

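The cover stands upright with the tab at (398,120), and the three fuses are exposed. I'll release and look down at the fuses.

Emit:
{"name": "step_arm", "arguments": {"plan": [{"offset":[0,0,0],"yaw":0},{"offset":[0,0,0],"yaw":0},{"offset":[0,0,0],"yaw":0}], "fingers": 4.2}}

```text
t: 25.35
position: [0.6523, 0.0039, 0.2128]
ee_rot: [[-0.999, -0.045, 0.001], [-0.045, 0.999, 0.0], [-0.001, 0.0, -1.0]]
wrist_force: [0.7, -0.9, -0.3]
opening: 0.042
finger_force: 0.0
```

Emit:
{"name": "step_arm", "arguments": {"plan": [{"offset":[0,0,-3],"yaw":0},{"offset":[0,0,-7],"yaw":0},{"offset":[2,0,-10],"yaw":0},{"offset":[6,0,-11],"yaw":0},{"offset":[10,0,-11],"yaw":0},{"offset":[14,0,-11],"yaw":0},{"offset":[17,0,-11],"yaw":0},{"offset":[17,0,-9],"yaw":0},{"offset":[17,0,-9],"yaw":0},{"offset":[17,0,-9],"yaw":0}]}}

```text
t: 26.35
position: [0.4827, -0.004, 0.3027]
ee_rot: [[-0.999, -0.045, 0.0], [-0.045, 0.999, 0.0], [-0.0, 0.0, -1.0]]
wrist_force: [-0.1, -0.4, -0.2]
opening: 0.0419
finger_force: 0.0
```

```bash
python3 -c "
from h import *
w=shot('wrist'); p=cloud(w); I=w['color'].astype(int); print(w['s']['position'])
near=(abs(p[...,0]-.55)<.08)&(abs(p[...,1])<.14)
m=near&(p[...,2]>.066)&(p[...,2]<.082)&(I.min(2)>90)
n,l,s,c=cv2.connectedComponentsWithStats(m.astype(np.uint8))
for i in range(1,n):
    if s[i,4]>60:
        q=p[l==i]; r=cv2.minAreaRect((q[:,:2]*1000).astype(np.float32)); print(s[i,4],c[i].round(0),np.round(r[0],1),np.round(r[1],1),round(r[2],1),np.median(q[:,2]).round(4))
save(w['color'],'w6.png',k=1.4)"
```

```text
[ 0.48265939 -0.00403714  0.30273054]
701 [262. 231.] [555.1 -28.5] [49.8 28. ] 2.0 0.0737
697 [303. 231.] [552.4  29.3] [50.7 28.3] 2.9 0.0738
689 [343. 231.] [551.9  86.6] [50.2 29. ] 1.6 0.0738
```

View pics/w6.png

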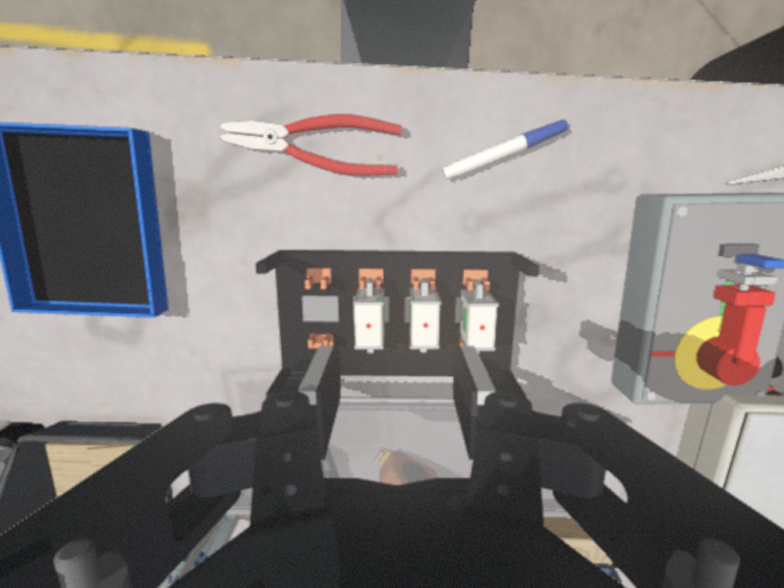

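All three fuses measure 50x28 mm, centred at (.555,-.0285), (.552,.029) and (.552,.087). I'll start with the one nearest the tray.

```bash
python3 -c "
from h import *
go(.555,-.030,.10);go(.555,-.030,.02)"
```

```text
offset [-7.04 -2.93 20.31] yaw 0 cur tool-y yaw 92.6
offset [-7.03 -2.93 28.31] yaw 0 cur tool-y yaw 92.6
```

Emit:
{"name": "step_arm", "arguments": {"plan": [{"offset":[-3,-1.4,3],"yaw":0},{"offset":[-7,-2.9,6],"yaw":0},{"offset":[-7,-2.9,11],"yaw":0},{"offset":[-7,-2.9,16],"yaw":0},{"offset":[-7,-2.9,20],"yaw":0},{"offset":[-7,-2.9,23],"yaw":0},{"offset":[-7,-2.9,26],"yaw":0},{"offset":[-7,-2.9,28.3],"yaw":0},{"offset":[-7,-2.9,28.3],"yaw":0},{"offset":[-7,-2.9,28.3],"yaw":0}]}}

```text
t: 27.4
position: [0.5548, -0.0299, 0.0197]
ee_rot: [[-0.999, -0.045, 0.001], [-0.045, 0.999, 0.0], [-0.001, 0.0, -1.0]]
wrist_force: [0.1, 0.5, 0.7]
opening: 0.0421
finger_force: 0.0
```

Emit:
{"name": "step_arm", "arguments": {"plan": [{"offset":[0,0,0],"yaw":0},{"offset":[0,0,0],"yaw":0},{"offset":[0,0,0],"yaw":0},{"offset":[0,0,0],"yaw":0}], "fingers": 2.8}}

```text
t: 27.8
position: [0.5545, -0.0298, 0.0203]
ee_rot: [[-0.999, -0.045, 0.002], [-0.045, 0.999, 0.0], [-0.002, 0.0, -1.0]]
wrist_force: [-1.1, -0.0, 0.3]
opening: 0.0284
finger_force: 0.5
```

Emit:
{"name": "step_arm", "arguments": {"plan": [{"offset":[0,0,0],"yaw":0},{"offset":[0,0,0],"yaw":0}], "fingers": 2.74}}

```text
t: 28.0
position: [0.5545, -0.0298, 0.0203]
ee_rot: [[-0.999, -0.045, 0.002], [-0.045, 0.999, 0.0], [-0.002, 0.0, -1.0]]
wrist_force: [-0.1, 1.1, 5.6]
opening: 0.0282
finger_force: 17.7
```

Emit:
{"name": "step_arm", "arguments": {"plan": [{"offset":[0,0,0],"yaw":0},{"offset":[0,0,0],"yaw":0}], "fingers": 2.71}}

```text
t: 28.2
position: [0.5545, -0.0298, 0.0204]
ee_rot: [[-0.999, -0.045, 0.002], [-0.045, 0.999, 0.0], [-0.002, -0.0, -1.0]]
wrist_force: [0.5, 1.1, 5.7]
opening: 0.0277
finger_force: 26.1
```

Emit:
{"name": "step_arm", "arguments": {"plan": [{"offset":[0,0,-1.5],"yaw":0},{"offset":[0,0,-4],"yaw":0},{"offset":[0,0,-7],"yaw":0},{"offset":[0,0,-10],"yaw":0},{"offset":[0,0,-10],"yaw":0}]}}

```text
t: 28.7
position: [0.5567, -0.0305, 0.1241]
ee_rot: [[-0.999, -0.044, 0.008], [-0.044, 0.999, -0.001], [-0.008, -0.001, -1.0]]
wrist_force: [1.0, 0.1, -1.1]
opening: 0.028
finger_force: 26.0
```

```bash
cat > tray.py <<'E'
from h import *
def tray():
    w=shot('top'); p=cloud(w); I=w['color'].astype(int)
    m=(I[...,2]-I[...,0]>60)&(I[...,2]>90)&(p[...,1]<-.2)&(p[...,0]<.63)&(p[...,2]>.02)&(p[...,2]<.045)
    t=p[m]; print('tray',len(t),cv2.minAreaRect((t[:,:2]*1000).astype(np.float32)))
    s=manip.get_state(); print('grip',s['opening'],s['finger_force'])
tray()
E
python3 -c "
from tray import *
go(.43,-.385,.12)"
```

```text
tray 297 ((477.9466857910156, -354.2545166015625), (200.0659637451172, 161.2353973388672), 0.10335735231637955)
grip 0.028102256122276438 26.04945480823517
offset [ 14.06 -34.86   0.15] yaw 0 cur tool-y yaw 92.5
```

Emit:
{"name": "step_arm", "arguments": {"plan": [{"offset":[1,-2.5,0],"yaw":0},{"offset":[2.4,-6,0],"yaw":0},{"offset":[3.8,-9.5,0],"yaw":0},{"offset":[5.2,-13,0],"yaw":0},{"offset":[6.6,-16.5,0],"yaw":0},{"offset":[8,-20,0],"yaw":0},{"offset":[9.4,-23.5,0],"yaw":0},{"offset":[10.8,-27,0],"yaw":0},{"offset":[12.2,-30.5,0],"yaw":0},{"offset":[13.4,-33.5,0],"yaw":0},{"offset":[14,-35,0],"yaw":0},{"offset":[14,-35,0],"yaw":0}]}}

```text
t: 29.95
position: [0.4272, -0.3878, 0.1183]
ee_rot: [[-0.999, -0.04, -0.003], [-0.04, 0.999, 0.0], [0.003, 0.0, -1.0]]
wrist_force: [0.7, 0.5, -1.3]
opening: 0.0278
finger_force: 26.1
```

```bash
python3 -c "
from tray import *
go(.431,-.387,.007)"
```

```text
tray 275 ((477.8271484375, -354.39642333984375), (200.02049255371094, 161.30197143554688), 0.42479783296585083)
grip 0.0277867711135536 26.12797111272812
offset [-0.22 -0.2  11.14] yaw 0 cur tool-y yaw 92.5
```

Emit:
{"name": "step_arm", "arguments": {"plan": [{"offset":[-0.2,0,3],"yaw":0},{"offset":[-0.2,0,6],"yaw":0},{"offset":[-0.2,0,8.5],"yaw":0},{"offset":[-0.2,0,10],"yaw":0},{"offset":[-0.2,0,11.1],"yaw":0},{"offset":[-0.2,0,11.1],"yaw":0},{"offset":[-0.2,0,11.1],"yaw":0}]}}

```text
t: 30.7
position: [0.4325, -0.3859, 0.0092]
ee_rot: [[-0.999, -0.045, 0.001], [-0.045, 0.999, -0.001], [-0.001, -0.001, -1.0]]
wrist_force: [0.6, -0.5, -0.4]
opening: 0.0278
finger_force: 26.1
```

Emit:
{"name": "step_arm", "arguments": {"plan": [{"offset":[0,0,0],"yaw":0},{"offset":[0,0,0],"yaw":0},{"offset":[0,0,0],"yaw":0}], "fingers": 3.8}}

```text
t: 31.0
position: [0.4321, -0.3865, 0.0094]
ee_rot: [[-0.999, -0.045, 0.001], [-0.045, 0.999, -0.001], [-0.001, -0.001, -1.0]]
wrist_force: [0.4, -0.2, -0.5]
opening: 0.038
finger_force: 0.0
```

Emit:
{"name": "step_arm", "arguments": {"plan": [{"offset":[0,0,-3],"yaw":0},{"offset":[0,0,-7],"yaw":0},{"offset":[0,0,-11],"yaw":0},{"offset":[-2,4,-13],"yaw":0},{"offset":[-3.4,8,-13],"yaw":0},{"offset":[-4.8,12,-13],"yaw":0},{"offset":[-6.2,16,-13],"yaw":0},{"offset":[-7.6,20,-13],"yaw":0},{"offset":[-9,24,-13],"yaw":0},{"offset":[-10.4,28,-13],"yaw":0},{"offset":[-11.5,32,-13],"yaw":0},{"offset":[-12,36,-13],"yaw":0}]}}

```text
t: 32.2
position: [0.5363, -0.0191, 0.1391]
ee_rot: [[-0.999, -0.045, 0.002], [-0.045, 0.999, 0.0], [-0.002, -0.0, -1.0]]
wrist_force: [0.9, -0.3, 0.7]
opening: 0.0381
finger_force: 0.0
```

```bash
python3 -c "
from tray import *
w=pickle.load(open('top.pkl','rb')); p=cloud(w); I=w['color'].astype(int)
m=(I.min(2)>110)&(abs(p[...,1]+.352)<.09)&(abs(p[...,0]-.475)<.1)&(p[...,2]>.03); q=p[m]; print('fuse in tray',len(q),q.min(0),q.max(0)) if len(q) else print('none')
go(.5524,.0278,.10);go(.5524,.0278,.02,92.5)"
```

```text
tray 295 ((477.6996765136719, -354.2926025390625), (199.4196014404297, 161.46310424804688), 0.28486478328704834)
grip 0.03817727355973376 0.0
fuse in tray 160 [ 0.39935774 -0.43311126  0.03201056] [ 0.51124943 -0.37325813  0.0674448 ]
offset [-1.79  3.62  3.95] yaw 0 cur tool-y yaw 93.1
offset [-1.77  3.57 11.95] yaw 0.6 cur tool-y yaw 93.1
```

Emit:
{"name": "step_arm", "arguments": {"plan": [{"offset":[-1.5,3.2,0],"yaw":0},{"offset":[-1.5,3.2,0],"yaw":0},{"offset":[-1.5,3.2,0],"yaw":0}]}}

```text
t: 32.55
position: [0.5489, 0.0122, 0.1386]
ee_rot: [[-0.999, -0.047, 0.0], [-0.047, 0.999, -0.0], [-0.0, -0.0, -1.0]]
wrist_force: [0.2, -1.1, -0.1]
opening: 0.038
finger_force: 0.0
```

```bash
python3 -c "
from h import *
go(.5524,.0278,.02,92.5)"
```

```text
offset [-0.41  1.55 11.86] yaw 0.2 cur tool-y yaw 92.7
```

Emit:
{"name": "step_arm", "arguments": {"plan": [{"offset":[-0.4,1.5,0],"yaw":0},{"offset":[-0.4,1.5,1],"yaw":0},{"offset":[-0.4,1.5,4],"yaw":0},{"offset":[-0.4,1.5,7],"yaw":0},{"offset":[-0.4,1.5,9.5],"yaw":0},{"offset":[-0.4,1.5,11.8],"yaw":0},{"offset":[-0.4,1.5,11.8],"yaw":0},{"offset":[-0.4,1.5,11.8],"yaw":0}]}}

```text
t: 33.35
position: [0.5517, 0.0256, 0.0202]
ee_rot: [[-0.999, -0.044, -0.001], [-0.044, 0.999, -0.001], [0.001, -0.001, -1.0]]
wrist_force: [0.6, 0.2, 0.1]
opening: 0.0381
finger_force: 0.0
```

Emit:
{"name": "step_arm", "arguments": {"plan": [{"offset":[0,0,0],"yaw":0},{"offset":[0,0,0],"yaw":0},{"offset":[0,0,0],"yaw":0},{"offset":[0,0,0],"yaw":0}], "fingers": 2.8}}

```text
t: 33.75
position: [0.5529, 0.0269, 0.0212]
ee_rot: [[-0.999, -0.045, 0.002], [-0.045, 0.999, -0.0], [-0.002, -0.0, -1.0]]
wrist_force: [0.2, -0.0, -0.0]
opening: 0.0277
finger_force: 0.4
```

Emit:
{"name": "step_arm", "arguments": {"plan": [{"offset":[0,0,0],"yaw":0},{"offset":[0,0,0],"yaw":0},{"offset":[0,0,0],"yaw":0}], "fingers": 2.71}}

```text
t: 34.05
position: [0.553, 0.0269, 0.0212]
ee_rot: [[-0.999, -0.045, 0.002], [-0.045, 0.999, -0.0], [-0.002, -0.0, -1.0]]
wrist_force: [0.3, 0.8, 6.2]
opening: 0.0275
finger_force: 25.9
```

Emit:
{"name": "step_arm", "arguments": {"plan": [{"offset":[0,0,-1.5],"yaw":0},{"offset":[0,0,-4],"yaw":0},{"offset":[0,0,-7],"yaw":0},{"offset":[0,0,-10],"yaw":0},{"offset":[0,0,-10],"yaw":0},{"offset":[0,0,-10],"yaw":0}]}}

```text
t: 34.65
position: [0.552, 0.0267, 0.1209]
ee_rot: [[-0.999, -0.045, 0.001], [-0.045, 0.999, -0.0], [-0.001, -0.0, -1.0]]
wrist_force: [-0.2, -0.8, -2.3]
opening: 0.0277
finger_force: 25.9
```

```bash
python3 -c "
from tray import *
go(.520,-.387,.12)"
```

```text
tray 299 ((477.95648193359375, -354.51727294921875), (199.90773010253906, 160.83685302734375), 0.09693140536546707)
grip 0.027360467491732543 25.899339616298676
offset [ 4.950e+00 -4.118e+01  1.000e-02] yaw 0 cur tool-y yaw 92.6
```

Emit:
{"name": "step_arm", "arguments": {"plan": [{"offset":[0.3,-2.5,0],"yaw":0},{"offset":[0.7,-6,0],"yaw":0},{"offset":[1.2,-10,0],"yaw":0},{"offset":[1.7,-14,0],"yaw":0},{"offset":[2.2,-18,0],"yaw":0},{"offset":[2.7,-22,0],"yaw":0},{"offset":[3.2,-26,0],"yaw":0},{"offset":[3.7,-30,0],"yaw":0},{"offset":[4.2,-34,0],"yaw":0},{"offset":[4.6,-38,0],"yaw":0},{"offset":[4.9,-41.1,0],"yaw":0},{"offset":[4.9,-41.1,0],"yaw":0}]}}

```text
t: 35.9
position: [0.5176, -0.3923, 0.1181]
ee_rot: [[-0.999, -0.037, -0.005], [-0.037, 0.999, -0.002], [0.005, -0.002, -1.0]]
wrist_force: [-0.2, -0.6, -1.4]
opening: 0.0276
finger_force: 25.9
```

```bash
python3 -c "
from tray import *
go(.520,-.387,.008)"
```

```text
tray 221 ((477.7674255371094, -353.7467346191406), (199.81784057617188, 159.81619262695312), 0.35659438371658325)
grip 0.02790635548061979 25.889716744422913
offset [-0.18  0.13 11.  ] yaw 0 cur tool-y yaw 92.3
```

Emit:
{"name": "step_arm", "arguments": {"plan": [{"offset":[-0.1,0,3],"yaw":0},{"offset":[-0.1,0,6],"yaw":0},{"offset":[-0.1,0,8.5],"yaw":0},{"offset":[-0.1,0,10],"yaw":0},{"offset":[-0.1,0,11.1],"yaw":0},{"offset":[-0.1,0,11.1],"yaw":0},{"offset":[-0.1,0,11.1],"yaw":0}]}}

```text
t: 36.65
position: [0.5233, -0.386, 0.0101]
ee_rot: [[-0.999, -0.045, 0.001], [-0.045, 0.999, -0.001], [-0.001, -0.001, -1.0]]
wrist_force: [-0.3, -0.6, -1.4]
opening: 0.0276
finger_force: 25.9
```

Emit:
{"name": "step_arm", "arguments": {"plan": [{"offset":[0,0,0],"yaw":0},{"offset":[0,0,0],"yaw":0},{"offset":[0,0,0],"yaw":0}], "fingers": 3.8}}

```text
t: 36.95
position: [0.5234, -0.3864, 0.0106]
ee_rot: [[-0.999, -0.045, 0.002], [-0.045, 0.999, -0.001], [-0.002, -0.001, -1.0]]
wrist_force: [0.1, -0.1, 0.6]
opening: 0.0379
finger_force: 0.0
```

Emit:
{"name": "step_arm", "arguments": {"plan": [{"offset":[0,0,-3],"yaw":0},{"offset":[0,0,-7],"yaw":0},{"offset":[0,0,-11],"yaw":0},{"offset":[-0.3,4,-13],"yaw":0},{"offset":[-0.8,8,-13],"yaw":0},{"offset":[-1.3,12,-13],"yaw":0},{"offset":[-1.8,16,-13],"yaw":0},{"offset":[-2.3,20,-13],"yaw":0},{"offset":[-2.8,24,-13],"yaw":0},{"offset":[-3.3,28,-13],"yaw":0},{"offset":[-3.8,32,-13],"yaw":0},{"offset":[-4.3,36,-13],"yaw":0}]}}

```text
t: 38.15
position: [0.5497, -0.0228, 0.1402]
ee_rot: [[-0.999, -0.045, 0.002], [-0.045, 0.999, -0.0], [-0.002, -0.0, -1.0]]
wrist_force: [-0.9, -0.2, -0.9]
opening: 0.0378
finger_force: 0.0
```

Emit:
{"name": "step_arm", "arguments": {"plan": [{"offset":[-0.3,4,0],"yaw":0},{"offset":[-0.7,8,0],"yaw":0},{"offset":[-0.9,10,0],"yaw":0},{"offset":[-0.9,10,0],"yaw":0},{"offset":[-0.9,10,0],"yaw":0}]}}

```text
t: 38.65
position: [0.5541, 0.0753, 0.1397]
ee_rot: [[-0.999, -0.045, 0.001], [-0.045, 0.999, -0.001], [-0.0, -0.001, -1.0]]
wrist_force: [-0.4, -0.1, 0.0]
opening: 0.0382
finger_force: 0.0
```

```bash
python3 -c "
from tray import *
w=pickle.load(open('top.pkl','rb')); save(w['color'],'t7.png',(210,150,420,260),3.6)
go(.552,.0850,.02,92.5)"
```

```text
tray 295 ((477.890625, -354.3196716308594), (161.41885375976562, 199.78073120117188), 89.9752197265625)
grip 0.03795254094908471 0.0
offset [ 0.16  1.11 11.95] yaw -0.0 cur tool-y yaw 92.5
```

View pics/t7.png

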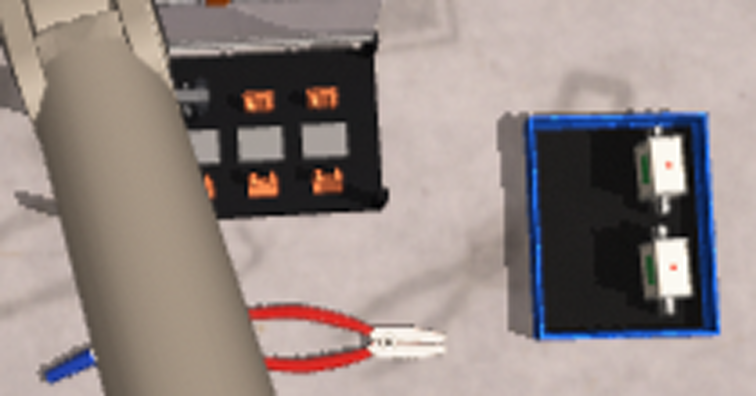

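Both fuses stand upright in the tray at (660,165) and (668,268), with free room on its left half. Third fuse next.

Emit:
{"name": "step_arm", "arguments": {"plan": [{"offset":[0.2,1.1,0],"yaw":0},{"offset":[0.2,1.1,1],"yaw":0},{"offset":[0.2,1.1,4],"yaw":0},{"offset":[0.2,1.1,7],"yaw":0},{"offset":[0.2,1.1,9.5],"yaw":0},{"offset":[0.2,1.1,11.9],"yaw":0},{"offset":[0.2,1.1,11.9],"yaw":0},{"offset":[0.2,1.1,11.9],"yaw":0}]}}

```text
t: 39.5
position: [0.5512, 0.0866, 0.0201]
ee_rot: [[-0.999, -0.044, -0.001], [-0.044, 0.999, -0.0], [0.001, -0.0, -1.0]]
wrist_force: [0.9, 0.1, 0.4]
opening: 0.0385
finger_force: 0.0
```

Emit:
{"name": "step_arm", "arguments": {"plan": [{"offset":[0,0,0],"yaw":0},{"offset":[0,0,0],"yaw":0},{"offset":[0,0,0],"yaw":0},{"offset":[0,0,0],"yaw":0}], "fingers": 2.8}}

```text
t: 39.9
position: [0.5522, 0.0868, 0.0212]
ee_rot: [[-0.999, -0.045, 0.002], [-0.045, 0.999, -0.0], [-0.002, -0.0, -1.0]]
wrist_force: [0.1, -0.8, -0.6]
opening: 0.0279
finger_force: 0.4
```

Emit:
{"name": "step_arm", "arguments": {"plan": [{"offset":[0,0,0],"yaw":0},{"offset":[0,0,0],"yaw":0},{"offset":[0,0,0],"yaw":0}], "fingers": 2.71}}

```text
t: 40.2
position: [0.5523, 0.0868, 0.0213]
ee_rot: [[-0.999, -0.045, 0.002], [-0.045, 0.999, -0.0], [-0.002, -0.0, -1.0]]
wrist_force: [-0.6, -1.6, 5.9]
opening: 0.0279
finger_force: 26.0
```

Emit:
{"name": "step_arm", "arguments": {"plan": [{"offset":[0,0,-1.5],"yaw":0},{"offset":[0,0,-4],"yaw":0},{"offset":[0,0,-7],"yaw":0},{"offset":[0,0,-10],"yaw":0},{"offset":[0,0,-10],"yaw":0},{"offset":[0,0,-10],"yaw":0}]}}

```text
t: 40.8
position: [0.5514, 0.0872, 0.121]
ee_rot: [[-0.999, -0.045, 0.001], [-0.045, 0.999, 0.0], [-0.001, 0.0, -1.0]]
wrist_force: [-0.1, -0.1, -2.2]
opening: 0.0276
finger_force: 25.7
```

```bash
python3 -c "
from tray import *
go(.476,-.315,.12)"
```

```text
tray 299 ((477.74273681640625, -354.246337890625), (199.9257354736328, 161.5492706298828), 0.41846221685409546)
grip 0.027670788316595054 25.666412115097046
offset [ 9.260e+00 -3.982e+01  1.000e-02] yaw 0 cur tool-y yaw 92.6
```

Emit:
{"name": "step_arm", "arguments": {"plan": [{"offset":[0.6,-2.5,0],"yaw":0},{"offset":[1.4,-6,0],"yaw":0},{"offset":[2.3,-10,0],"yaw":0},{"offset":[3.3,-14,0],"yaw":0},{"offset":[4.2,-18,0],"yaw":0},{"offset":[5.1,-22,0],"yaw":0},{"offset":[6,-26,0],"yaw":0},{"offset":[7,-30,0],"yaw":0},{"offset":[7.9,-34,0],"yaw":0},{"offset":[8.8,-38,0],"yaw":0},{"offset":[9.2,-39.8,0],"yaw":0},{"offset":[9.2,-39.8,0],"yaw":0}]}}

```text
t: 42.05
position: [0.4744, -0.3183, 0.1185]
ee_rot: [[-0.999, -0.038, -0.004], [-0.038, 0.999, -0.0], [0.004, 0.0, -1.0]]
wrist_force: [-0.6, 0.5, -1.7]
opening: 0.0277
finger_force: 25.8
```

```bash
python3 -c "
from tray import *
go(.476,-.315,.008)"
```

```text
tray 161 ((478.3857421875, -331.60858154296875), (118.04989624023438, 199.51779174804688), 89.00320434570312)
grip 0.02723416707792116 25.756002366542816
offset [-8.000e-02  1.000e-02  1.106e+01] yaw 0 cur tool-y yaw 92.4
```

Emit:
{"name": "step_arm", "arguments": {"plan": [{"offset":[0,0,3],"yaw":0},{"offset":[0,0,6],"yaw":0},{"offset":[0,0,8.5],"yaw":0},{"offset":[0,0,10],"yaw":0},{"offset":[0,0,11.1],"yaw":0},{"offset":[0,0,11.1],"yaw":0},{"offset":[0,0,11.1],"yaw":0}]}}

```text
t: 42.8
position: [0.4782, -0.3148, 0.01]
ee_rot: [[-0.999, -0.045, 0.001], [-0.045, 0.999, -0.001], [-0.001, -0.001, -1.0]]
wrist_force: [-0.6, -0.2, -0.7]
opening: 0.0279
finger_force: 25.7
```

Emit:
{"name": "step_arm", "arguments": {"plan": [{"offset":[0,0,0],"yaw":0},{"offset":[0,0,0],"yaw":0},{"offset":[0,0,0],"yaw":0}], "fingers": 3.8}}

```text
t: 43.1
position: [0.4781, -0.3153, 0.0104]
ee_rot: [[-0.999, -0.045, 0.002], [-0.045, 0.999, -0.001], [-0.002, -0.001, -1.0]]
wrist_force: [0.2, -0.6, -0.3]
opening: 0.0378
finger_force: 0.0
```

Emit:
{"name": "step_arm", "arguments": {"plan": [{"offset":[0,0,-4],"yaw":0},{"offset":[0,0,-8],"yaw":0},{"offset":[0,0,-13],"yaw":0},{"offset":[0,0,-18],"yaw":0},{"offset":[0,0,-23],"yaw":0},{"offset":[0,4,-27],"yaw":0},{"offset":[0,8,-29],"yaw":0},{"offset":[0,12,-29],"yaw":0},{"offset":[0,16,-29],"yaw":0},{"offset":[0,20,-29],"yaw":0},{"offset":[0,24,-29],"yaw":0},{"offset":[0,28,-29],"yaw":0}]}}

```text
t: 44.3
position: [0.4645, -0.0335, 0.3]
ee_rot: [[-0.999, -0.045, 0.001], [-0.045, 0.999, -0.001], [-0.001, -0.001, -1.0]]
wrist_force: [0.9, -0.0, 0.7]
opening: 0.038
finger_force: 0.0
```

Emit:
{"name": "step_arm", "arguments": {"plan": [{"offset":[-0.5,3,0],"yaw":0},{"offset":[-1,3.5,0],"yaw":0},{"offset":[-1,3.5,0],"yaw":0},{"offset":[-1,3.5,0],"yaw":0}]}}

```text
t: 44.7
position: [0.4732, -0.0013, 0.2994]
ee_rot: [[-0.999, -0.043, -0.0], [-0.043, 0.999, -0.001], [0.0, -0.001, -1.0]]
wrist_force: [0.6, 0.3, 0.2]
opening: 0.0377
finger_force: 0.0
```

```bash
python3 -c "
from tray import *
from scipy import ndimage
w=pickle.load(open('top.pkl','rb')); p=cloud(w); I=w['color'].astype(int)
m=(I.min(2)>120)&(abs(p[...,1]+.352)<.075)&(abs(p[...,0]-.476)<.095)&(p[...,2]>.05)
l,n=ndimage.label(m)
for i in range(1,n+1):
    q=p[l==i]
    if len(q)>20: print('fuse',len(q),q.mean(0).round(4))
w=shot('wrist'); p=cloud(w); I=w['color'].astype(int); print(w['s']['position'])
o=(abs(p[...,1])<.06)&(I[...,0]>150)&(I[...,0]-I[...,2]>90)&(I[...,0]-I[...,1]>40)&(p[...,2]>.15)&(p[...,0]>.55)&(p[...,0]<.75)
q=p[o]; print('tab',len(q)); print(q.min(0),np.median(q,0),q.max(0)) if len(q) else 0"
```

```text
tray 294 ((477.99774169921875, -354.2696533203125), (200.140380859375, 161.6339111328125), 0.37838900089263916)
grip 0.03806371589536855 0.0
fuse 134 [ 0.5263 -0.3874  0.0603]
fuse 135 [ 0.4813 -0.3166  0.06  ]
fuse 139 [ 0.4376 -0.3877  0.0604]
[ 0.47315603 -0.00150934  0.2993222 ]
tab 0
```

All three fuses are in the tray. Now I'll re-grip the upright tab and bring the cover down along the reverse arc.

Emit:
{"name": "step_arm", "arguments": {"plan": [{"offset":[-4,0.2,-1.5],"yaw":0},{"offset":[-8,0.3,-1.5],"yaw":0},{"offset":[-12,0.4,-1.5],"yaw":0},{"offset":[-16,0.5,-1.5],"yaw":0},{"offset":[-17.8,0.5,-1.5],"yaw":0},{"offset":[-17.8,0.5,-1.5],"yaw":0},{"offset":[-17.8,0.5,-1.5],"yaw":0}]}}

```text
t: 45.5
position: [0.6504, 0.0121, 0.3138]
ee_rot: [[-0.999, -0.043, -0.002], [-0.043, 0.999, -0.0], [0.002, -0.0, -1.0]]
wrist_force: [0.5, -0.2, -0.5]
opening: 0.0382
finger_force: 0.0
```

```bash
python3 -c "
from h import *
go(.652,.0035,.212)"
```

```text
offset [-0.14 -0.86 10.18] yaw 0 cur tool-y yaw 92.5
```

Emit:
{"name": "step_arm", "arguments": {"plan": [{"offset":[-0.1,-0.9,0],"yaw":0},{"offset":[-0.1,-0.9,0],"yaw":0},{"offset":[-0.1,-0.9,3],"yaw":0},{"offset":[-0.1,-0.9,6],"yaw":0},{"offset":[-0.1,-0.9,8.5],"yaw":0},{"offset":[-0.1,-0.9,10.1],"yaw":0},{"offset":[-0.1,-0.9,10.1],"yaw":0},{"offset":[-0.1,-0.9,10.1],"yaw":0}]}}

```text
t: 46.3
position: [0.6522, 0.0039, 0.2143]
ee_rot: [[-0.999, -0.044, 0.001], [-0.044, 0.999, -0.0], [-0.001, -0.0, -1.0]]
wrist_force: [0.0, 0.2, 1.2]
opening: 0.038
finger_force: 0.0
```

Emit:
{"name": "step_arm", "arguments": {"plan": [{"offset":[0,0,0],"yaw":0},{"offset":[0,0,0],"yaw":0},{"offset":[0,0,0],"yaw":0},{"offset":[0,0,0],"yaw":0}], "fingers": 1.6}}

```text
t: 46.7
position: [0.6532, 0.0027, 0.2154]
ee_rot: [[-0.999, -0.044, 0.003], [-0.044, 0.999, -0.002], [-0.003, -0.002, -1.0]]
wrist_force: [-1.1, -3.9, 6.2]
opening: 0.0165
finger_force: 36.4
```

Emit:
{"name": "step_arm", "arguments": {"plan": [{"offset":[2.97,0,-0.05],"yaw":0},{"offset":[5.89,0,0.41],"yaw":0},{"offset":[8.69,0,1.38],"yaw":0},{"offset":[11.29,0,2.82],"yaw":0},{"offset":[13.59,0,4.68],"yaw":0},{"offset":[15.53,0,6.92],"yaw":0},{"offset":[17.06,0,9.46],"yaw":0},{"offset":[18.12,0,12.22],"yaw":0},{"offset":[18.61,0,14.54],"yaw":0},{"offset":[18.78,0,16.91],"yaw":0},{"offset":[18.78,0,17.3],"yaw":0},{"offset":[18.78,0,17.3],"yaw":0}]}}

```text
t: 47.9
position: [0.4661, -0.004, 0.0448]
ee_rot: [[-0.999, -0.044, 0.001], [-0.044, 0.999, -0.002], [-0.001, -0.002, -1.0]]
wrist_force: [-11.0, -1.7, 37.6]
opening: 0.0168
finger_force: 56.7
```

Emit:
{"name": "step_arm", "arguments": {"plan": [{"offset":[0,0,0.3],"yaw":0},{"offset":[0,0,0.3],"yaw":0}]}}

```text
t: 48.1
position: [0.4661, -0.004, 0.0444]
ee_rot: [[-0.999, -0.043, 0.001], [-0.043, 0.999, -0.003], [-0.0, -0.003, -1.0]]
wrist_force: [-19.9, -2.0, 61.8]
opening: 0.0166
finger_force: 59.7
```

The cover is on its stop with 62 N pushing back. I'll relieve that, open and lift off.

Emit:
{"name": "step_arm", "arguments": {"plan": [{"offset":[0,0,-0.4],"yaw":0},{"offset":[0,0,-0.5],"yaw":0}]}}

```text
t: 48.3
position: [0.4661, -0.0039, 0.0451]
ee_rot: [[-0.999, -0.044, 0.003], [-0.044, 0.999, -0.001], [-0.003, -0.001, -1.0]]
wrist_force: [-2.6, -0.9, 11.3]
opening: 0.0169
finger_force: 53.5
```

Emit:
{"name": "step_arm", "arguments": {"plan": [{"offset":[0,0,0],"yaw":0},{"offset":[0,0,0],"yaw":0},{"offset":[0,0,0],"yaw":0}], "fingers": 4}}

```text
t: 48.6
position: [0.4645, -0.0036, 0.0422]
ee_rot: [[-0.999, -0.045, -0.0], [-0.045, 0.999, 0.0], [0.0, 0.0, -1.0]]
wrist_force: [0.4, -0.4, -0.3]
opening: 0.0401
finger_force: 0.0
```

Emit:
{"name": "step_arm", "arguments": {"plan": [{"offset":[0,0,-3],"yaw":0},{"offset":[0,0,-7],"yaw":0},{"offset":[0,0,-12],"yaw":0},{"offset":[0,0,-17],"yaw":0},{"offset":[0,0,-22],"yaw":0},{"offset":[0,0,-27],"yaw":0},{"offset":[0,0,-29],"yaw":0},{"offset":[0,0,-29],"yaw":0},{"offset":[0,0,-29],"yaw":0}]}}

```text
t: 49.5
position: [0.4643, -0.0039, 0.3315]
ee_rot: [[-0.999, -0.045, -0.001], [-0.045, 0.999, 0.0], [0.001, 0.0, -1.0]]
wrist_force: [-0.2, -0.6, 0.1]
opening: 0.04
finger_force: 0.0
```

```bash
python3 -c "
from tray import *
from scipy import ndimage
w=pickle.load(open('top.pkl','rb')); p=cloud(w); I=w['color'].astype(int)
m=(I.min(2)>120)&(abs(p[...,1]+.352)<.075)&(abs(p[...,0]-.476)<.095)&(p[...,2]>.05)
l,n=ndimage.label(m)
for i in range(1,n+1):
    q=p[l==i]
    if len(q)>20: print('fuse',len(q),q.mean(0).round(4))
w=shot('wrist'); p=cloud(w); I=w['color'].astype(int); save(w['color'],'w8.png',k=1.4)
o=(abs(p[...,1])<.16)&(I[...,0]>150)&(I[...,0]-I[...,2]>90)&(p[...,2]>.07)&(p[...,2]<.3)&(p[...,0]<.52)
q=p[o]; print('tab',len(q),q.min(0),q.max(0))
g=p[(I[...,2]>90)&(I[...,2]-I[...,0]>60)&(p[...,1]>.28)&(p[...,2]>.08)];print('bolt',g.min(0),g.max(0))"
```

```text
tray 295 ((477.5935363769531, -354.6966247558594), (199.52325439453125, 160.9482879638672), 0.5048476457595825)
grip 0.04012913259800063 0.0
fuse 134 [ 0.5265 -0.3877  0.0596]
fuse 133 [ 0.4816 -0.3167  0.0596]
fuse 139 [ 0.4376 -0.3878  0.0601]
tab 357 [ 0.44999864 -0.0109489   0.0857978 ] [0.49189739 0.00622898 0.09034321]
bolt [0.46622771 0.32394742 0.08070686] [0.47437172 0.34469469 0.10806676]
```

View pics/w8.png

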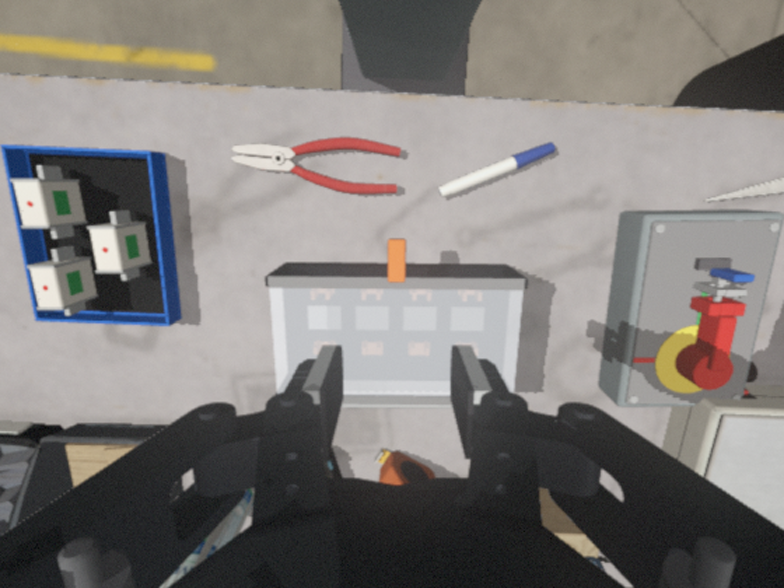

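The cover is shut (tab (397,260), same position and height as at the start). The base is empty and three fuses are in the tray at (50,200), (120,245) and (65,282). The bolt is home at (730,275), the pliers and marker are where they were, and the gripper is clear.

```bash
python3 -c "
from station import manip
print(manip.job_done())"
```

```text
the job is handed in; nothing more can be done
None
```

The job is handed in: isolator locked off with the bolt home, all three fuse links in the tray (26 N grip, limit 45 N), cover shut, and pliers and marker untouched; the verdict itself was not shown.

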